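# Lock the comparator stand to the slotted plate with its quarter-turn bolt

### The arm

A 6-joint arm with a two-finger parallel gripper is mounted at the origin on the work surface. World frame = base frame: x ahead of the robot, y to its left, z up, the work surface at z = 0. Lengths are in m, angles in rad, forces in N, time in s.
With the tool pointing down it reaches from about 0.325 to 0.9 m from the base axis. Payload 3.5 kg.
Tool frame: the origin (TCP) lies on the centre line of the jaws, within the pads' length; the fingertips stand 17 mm ahead of it and the grasp point (between the pads) lies 2 mm behind it; z points along the fingers, y is the line along which they close (so a half turn about z gives the same grasp; the last joint's range is limited). The gripper opens to 85 mm and grips with 20 to 120 N. Pads are 22 mm wide; open, the fingers measure 114 mm over their backs; the gripper's body (76 mm by 85 mm) begins 54 mm behind the grasp point. The pads swing forward as they close: fully open they stand 13 mm farther back than shut.
Start: joints at [-1.321, 0.276, -0.026, 1.268, 0, 1.467], TCP at [0.216, -0.587, 0.248] pointing down, gripper open.
Joint ranges: [-3.12, 3.12], [-0.85, 1.88], [-1.08, 1.24], [-1.95, 2.15], [-1.57, 1.53], [-3.14, 3.14]. Speed limits (rad/s): [2.57, 2.57, 3.14, 3.14, 3.14, 3.14].

### API

Orientations are given as a 3x3 rotation matrix whose columns are the frame's x, y, z axes.
In Python, from cell import arm gives the robot as it stands. The module is installed in compiled form; this text tells all that it offers.
- The arm moves only by the tool drive_tool, never from a script. Its argument "steps" is a list of rows, each a list of 5 numbers: the closure, from 0 (fully open) to 1 (shut), then the shift along the world's x, y, z in cm, then the turn about the world's z in degrees. A call has 1 to 8 rows; each row is the pose to reach, as a shift and turn from the pose commanded when the call began; what a row does not reach only later rows make up. A row lasts 1/10 s, in which the tool goes at most 50 mm and 8.59 degrees, less where a joint would pass 70% of its speed; a pose out of reach is approached as far as the arm can. A call with a gripper value outside its range is refused whole. The fingers move at their own pace and stop on an object; the grip force is fixed at half the most. Time passes only in rows, so rows that repeat a pose let the fingers close. It gives the time, the measured TCP pose, the force, the opening and the grip force at its end, in the units of the state.
- arm.state(): the state, without advancing time (a new reading comes with each control period).
- arm.capture(name): name is "scene" or "top"; returns a dict with "image" (420x560x3 uint8, blue, green, red), "fx", "fy", "cx", "cy" (pixels), "pose" (4x4, takes a point from camera to world coordinates). Camera axes: x right, y down, z forward; pixel columns grow to the right and rows downward; lengths in m; the calibration is good to about 2 mm. A picture is of the moment at which its call begins. There is no depth.
- arm.close_job(): hands the job in; it is judged then, once.
The state is a dict: "t": time; "joints": joint angles; "dq": joint speeds; "effort": joint torques, N m; "ee_pos": TCP position; "ee_rot": TCP orientation; "force": force on the tool from outside, world axes, zero at the start; "torque": the same for the moment, N m; "grip_width": opening from 0.0 (shut) to 1.0 (fully open); "grasp_force": force on a finger pad.
Only numpy, scipy, OpenCV 4.12 (cv2) and the standard library are available. Lean on these libraries where they do the work, as an engineer would, in place of code of your own. Each camera call takes 0.05 s, during which the arm holds its last target. There are 200 camera calls.

### The job

The blue comparator stand is still loose on the slotted iron plate: fasten it with the clamp bolt that lies on the wooden rest (the one with collar and cross foot). Put the bolt upright down through the slot in the stand's lug until its collar sits on the lug, and let go so that it stands there by itself; then take it again and give it a quarter turn, either way, so that its foot lies square across under the plate's T-slot and holds. Leave the stand where it stands on the plate, do not disturb the other tools, and let go of the bolt.

Things in the scene. Friction and masses are not known exactly. Their poses are not given: they have to be found in the camera images.
- bolt: Clamp bolt, steel, 130 mm long, about 0.38 kg. Origin on its axis at the collar's underside; x along the axis towards the handle, y along crossbar and foot (parallel). At start it lies level on the rest, handle to the robot's right, z up, axis 44 mm above the bench. Collar: x 0 to 8 mm, 38 mm diameter. Centre of mass near x = 23 mm. Seated, its origin is level with the lug's top.
- foot (a point): Middle of the bolt's foot end, at bolt x = -48 mm; axes as the bolt. The cross foot fills bolt x -48 to -37 mm, is 34 mm long in y and 16 mm thick in z (its last 3 mm at either end only 9 thick). From there to the collar (x -37 to 0) runs a round neck 15 mm thick.
- shank (a point): Middle of the bolt's square shank, at bolt x = 37 mm; axes as the bolt. The shank is 16 x 16 mm (sides square to y and z) from the collar at bolt x = 8 mm to the crossbar at 66 mm.
- crossbar (a point): Centre of the bolt's crossbar handle, at bolt x = 74 mm; axes as the bolt. The bar is 64 mm long in y, 16 mm in x and 16 mm in z. When the bolt is seated the bar's top is 154 mm above the bench.
- lug (a point): Centre of the oblong hole in the stand's lug at the lug's top, 72 mm above the bench. z up, x along hole and T-slot, away from the robot towards the stand's column. Hole 46 mm (x) by 24 mm (y), through the 14 mm lug (x -37 to 50, y -42 to 42 mm), over the middle of a T-slot. Left and right of it nothing near is higher than the lug. The stand slides along x against about 12 N of friction.
- tslot (a point): A point at the plate's top, 58 mm above the bench, midway along the T-slot that runs under the lug (the middle one of three); x along the slot. Mouth 22 mm wide, lips 20 mm thick, below them a channel 44 mm wide and 18 mm deep; it runs the plate's whole length.
- column (a point): Foot of the stand's column on the plate's top, 135 mm in x from the hole; axes as point lug. Column 26 mm diameter, rising 237 mm above the plate; the dial gauge is beyond it. The blue cast foot is 32 mm high, 120 mm wide in y, and lies 50 to 215 mm in x from the hole.
- plate: The slotted iron plate, fixed, 340 mm (x) by 280 mm (y), 58 mm high; origin at the centre of its underside; x along its three T-slots at y = -90, 0 and +90 mm, away from the robot. The stand's lug is over the slot at y = 0, about 120 mm from the centre towards the robot.
- rest: Notched wooden rest, fixed, 250 (x) by 130 mm (y), origin at the centre of its underside, y to the robot's left; base board 8 mm thick. Seats at x = 60 and -60 mm, one for the bolt, one for the socket key; a seated tool's origin is at y = 25 mm. Flat rail 36 mm high at y -59 to -39 mm under the crossbar, notched rail 46 mm high at y 37 to 53 mm under the neck; the shank is free between.
- key: The socket key on the other seat of the rest: the same crossbar handle, but a plain round shank with no collar and a round socket end in place of the cross foot; 148 mm long, origin and axes like the bolt's. Not needed; leave it.
- ring: A steel setting ring, 60 mm diameter, 20 mm high, on the bench; origin at the centre of its underside. Leave it.
- dish: A shallow glass dish, 68 mm diameter, 22 mm high, on the bench; origin at the centre of its underside. Leave it.
- driver: A screwdriver lying on the bench, 150 mm long. Leave it.
- loupe: A black eye loupe, 42 mm diameter, 26 mm high, on the bench; origin at the centre of its underside. Leave it.
There are look-alikes about, which are no part of the job. Leave any black or green look-alike of the bolt alone.

How it is judged:
On the way, in this order (a step that is already met when the one before it is completed fails the run):
1. the bolt stands upright in the lug by itself, its foot in line with the slot and below it, its collar on the lug, and no finger touches it (z of bolt in the frame of lug between -0.004 and 0.004 m and horizontal distance between bolt and lug below 0.01 m and angle between bolt's own x axis and vertical below 0.12 rad and angle between the y axis of bolt and the x axis of lug, either way round below 0.6 rad and contact force between the fingers and bolt below 0.3 N), for 0.2 s.
2. the bolt is turned so that its foot lies across the slot, the collar still on the lug (angle between the y axis of bolt and the x axis of lug, either way round above 1.22 rad and z of bolt in the frame of lug below 0.005 m), for 0.1 s.
At the end, for the whole second after the job is handed in: The bolt stands upright (within 0.12 rad) in the lug's hole with its collar on the lug (within 4 mm), its foot and crossbar square across the slot (within 20 degrees), released and at rest; the stand is within 20 mm of where it stood (angle between the y axis of bolt and the x axis of lug, either way round above 1.22 rad and z of bolt in the frame of lug between -0.004 and 0.004 m and horizontal distance between bolt and lug below 0.01 m and angle between bolt's own x axis and vertical below 0.12 rad and linear speed of bolt below 0.02 m/s and distance of lug from where it was at the start of the episode below 0.02 m); the robot touches nothing.
It fails at once if the stand is pushed more than 20 mm along the plate (distance of lug from where it was at the start of the episode above 0.02 m).
It fails at once if the socket key, ring, dish, screwdriver or loupe is shifted by more than 30 mm (distance of any of key, ring, dish, driver, loupe from where it was at the start of the episode above 0.03 m).
It also fails if it takes over 50 s, if anything falls off the work surface, if the arm or the gripper's body presses on something with over 40 N, if the wrist force passes 120 N, or if a joint passes its speed limit or range.

## Working session

There is one attempt and no reset: what is moved stays moved. The work goes in short steps, Python scripts to look and compute and a tool call to move; the robot and the scene stay as the last step left them, time stands still between calls to the robot, and variables do not carry over. Pictures are saved under pics/ and viewed, at most 10 in all, crops included, and the job is handed in when it is done.

Besides the shell and the picture viewer there is one more tool, called as a command line: name --pt "numbers of a row" for each row, then --argument value for the rest. drive_tool: Moves the arm, as the interface text tells. Its arguments: {"type":"object","properties":{"steps":{"type":"array"}},"required":["steps"]}

```bash
mkdir -p pics
cat > h.py <<'E'
import numpy as np, cv2
from cell import arm
def cap(n,f=None):
    c=arm.capture(n); c["image"]=np.array(c["image"])
    if f: cv2.imwrite(f"pics/{f}.png",c["image"])
    return c
def ray(c,u,v,z):
    P=np.array(c["pose"]); d=P[:3,:3]@np.array([(u-c["cx"])/c["fx"],(v-c["cy"])/c["fy"],1]); o=P[:3,3]
    return o+d*(z-o[2])/d[2]
def proj(c,p):
    P=np.array(c["pose"]); q=P[:3,:3].T@(np.array(p)-P[:3,3]); return np.array([c["fx"]*q[0]/q[2]+c["cx"],c["fy"]*q[1]/q[2]+c["cy"]])
E
python3 - <<'E'
from h import *
for n in("scene","top"):
    c=cap(n,n+"0"); print(n,c["fx"],c["cx"],c["cy"],np.round(c["pose"],3).tolist())
print(arm.state())
E
```

```text
scene 487.29478814482655 282.57374134362 203.1956739060631 [[0.215, 0.722, -0.657, 1.222], [0.977, -0.147, 0.157, -0.026], [0.017, -0.676, -0.737, 0.794], [0.0, 0.0, 0.0, 1.0]]
top 483.5385722027444 275.99903014628836 210.12850773057335 [[-0.017, -0.992, 0.127, 0.4], [-1.0, 0.02, 0.024, 0.112], [-0.026, -0.126, -0.992, 1.271], [0.0, 0.0, 0.0, 1.0]]
{'t': 0.1, 'joints': array([-1.32140918e+00,  2.77101234e-01, -2.77161806e-02,  1.26798786e+00,
        1.80053864e-05,  1.46737754e+00]), 'dq': array([-0.00108394, -0.00183909,  0.00226284,  0.00172859, -0.00174981,
       -0.00055374]), 'effort': array([-9.48091952e-05, -4.46710038e+01,  2.96127355e+01,  8.54636397e-03,
       -2.36049380e-05,  7.66547146e-06]), 'ee_pos': array([ 0.21578039, -0.5858757 ,  0.24725694]), 'ee_rot': array([[ 9.38406927e-01,  3.45531779e-01, -4.78380035e-04],
       [ 3.45532037e-01, -9.38404925e-01,  1.95124175e-03],
       [ 2.25301852e-04, -1.99635440e-03, -9.99997982e-01]]), 'force': array([-0.26205289, -0.79570618, -0.04568187]), 'torque': array([0.05362359, 0.05207054, 0.05474255]), 'grasp_force': 0.0, 'grip_width': 0.9988149805802633}
```

View pics/top0.png

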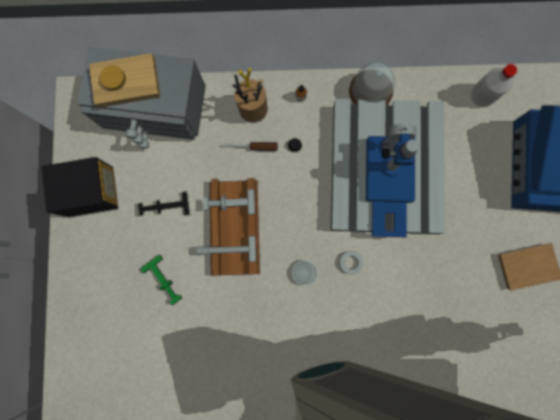

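View pics/scene0.png

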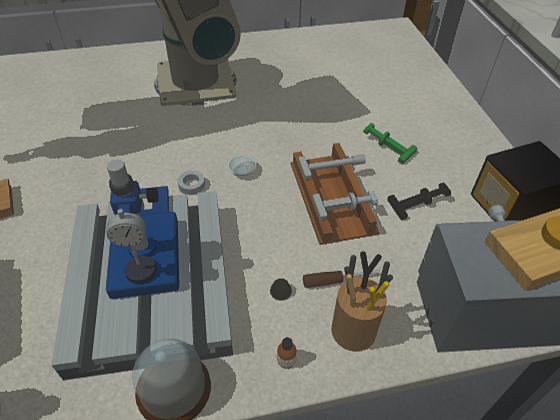

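Run:
```python
from h import *
im=cv2.imread("pics/top0.png")
a=cv2.resize(im[175:280,190:270],None,fx=5,fy=5,interpolation=cv2.INTER_CUBIC)
b=cv2.resize(im[185:245,360:440],None,fx=5,fy=5,interpolation=cv2.INTER_CUBIC)
o=np.zeros((525,800,3),np.uint8); o[:,:400]=a; o[:300,400:]=b
cv2.imwrite("pics/crop.png",o)
```

```text
(no output)
```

View pics/crop.png

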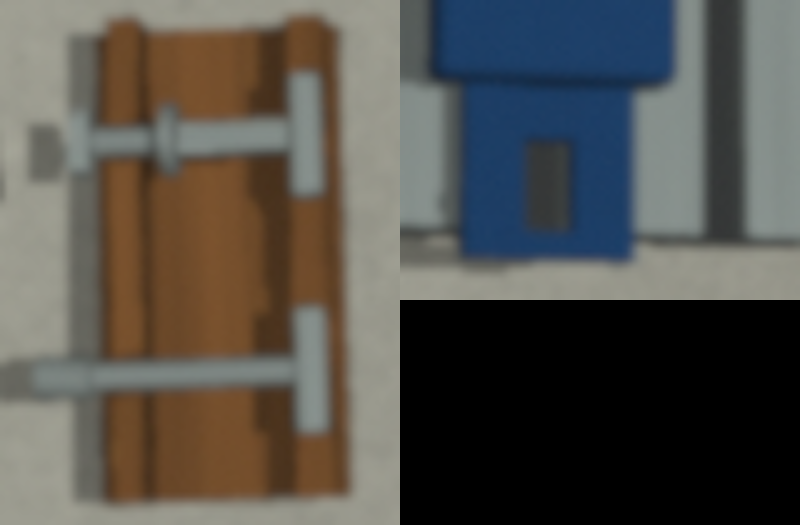

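Run:
```python
from h import *
c=cap("top"); im=c["image"].astype(int); b,g,r=im[...,0],im[...,1],im[...,2]
def comp(m,seed,name,z):
    n,l,s,ce=cv2.connectedComponentsWithStats(m.astype(np.uint8)); k=l[seed[1],seed[0]]
    rc=cv2.minAreaRect(np.argwhere(l==k)[:,::-1].astype(np.float32)); bx=cv2.boxPoints(rc)
    print(name,s[k],np.round(rc[0],1),np.round(rc[1],1)); w=[ray(c,*p,z) for p in bx]
    print(np.round(w,4)[:,:2].tolist(),"mean",np.round(np.mean(w,0),4))
grey=(abs(b-r)<25)&(g>110); 
m=np.zeros(grey.shape,bool); m[187:217,246:257]=grey[187:217,246:257]; comp(m,(251,200),"bar",.052)
m=np.zeros(grey.shape,bool); m[180:225,200:258]=(grey)[180:225,200:258]
for z,u,v in((.052,251.2,201.6),(.052,206,202.8),(.044,224,202.6)): print(ray(c,u,v,z))
blue=(b-r>40); m=np.zeros(grey.shape,bool); m[210:234,382:398]=~blue[210:234,382:398]; comp(m,(389,222),"hole",.072)
print("hole by eye",ray(c,389.6,222,.072))
for u in(372.6,406.4): print("lugedge",ray(c,u,222,.072))
# lug edges and near plate edges via rows
for v in (215,225,233): 
    us=np.where(blue[v,365:415])[0]+365; print(v,us.min(),us.max(),ray(c,us.min()-.5,v,.072)[:2],ray(c,us.max()+.5,v,.072)[:2])
us=np.where(blue[200:245,376])[0]+200; print("near edge",ray(c,376,us.max()+.5,.072))
```

```text
bar [246 190   8  24 143] [249.5 201.5] [23.  7.]
[[0.6087, 0.2175], [0.6083, 0.1995], [0.549, 0.2002], [0.5493, 0.218]] mean [0.5788 0.2088 0.052 ]
[0.57837259 0.20443891 0.052     ]
[0.57769251 0.3202145  0.052     ]
[0.57841286 0.27511389 0.044     ]
hole [385 213   9  19 165] [389. 222.] [18.  8.]
[[0.5399, -0.1296], [0.5395, -0.1493], [0.4947, -0.1472], [0.4951, -0.1276]] mean [ 0.5173 -0.1384  0.072 ]
hole by eye [ 0.51720262 -0.13989968  0.072     ]
lugedge [ 0.51803142 -0.09800077  0.072     ]
lugedge [ 0.51638506 -0.18122979  0.072     ]
215 373 405 [ 0.53549929 -0.09849047] [ 0.53385757 -0.17990104]
225 373 405 [ 0.51057167 -0.0974393 ] [ 0.50897879 -0.17863995]
233 373 405 [ 0.49072294 -0.09660231] [ 0.48916878 -0.1776358 ]
near edge [ 0.48437332 -0.10494411  0.072     ]
```

drive_tool --pt "0 36.2 79 -8 70.5" --pt "0 36.2 79 -8 70.5" --pt "0 36.2 79 -8 70.5" --pt "0 36.2 79 -8 70.5" --pt "0 36.2 79 -8 70.5" --pt "0 36.2 79 -8 70.5" --pt "0 36.2 79 -8 70.5" --pt "0 36.2 79 -8 70.5"

```text
t: 0.95
ee_pos: [0.3821, -0.2224, 0.2114]
ee_rot: [[0.012, 1.0, 0.0], [1.0, -0.012, -0.0], [-0.0, 0.0, -1.0]]
force: [0.4, -1.5, -0.2]
grip_width: 1.002
grasp_force: 0.0
```

drive_tool --pt "0 19.6 42.5 -3 0.5" --pt "0 19.6 42.5 -3 0.5" --pt "0 19.6 42.5 -3 0.5" --pt "0 19.6 42.5 -3 0.5" --pt "0 19.6 42.5 -3 0.5" --pt "0 19.6 42.5 -3 0.5" --pt "0 19.6 42.5 -3 0.5" --pt "0 19.6 42.5 -3 0.5"

```text
t: 1.75
ee_pos: [0.5493, 0.1402, 0.1857]
ee_rot: [[0.009, 1.0, -0.0], [1.0, -0.009, -0.0], [-0.0, -0.0, -1.0]]
force: [1.0, -0.2, -0.1]
grip_width: 1.0
grasp_force: 0.0
```

drive_tool --pt "0 2.9 6.4 0 0.5" --pt "0 2.9 6.4 0 0.5" --pt "0 2.9 6.4 0 0.5"

```text
t: 2.05
ee_pos: [0.579, 0.2049, 0.1855]
ee_rot: [[-0.003, 1.0, 0.0], [1.0, 0.003, 0.001], [0.001, 0.0, -1.0]]
force: [0.3, -0.5, -0.2]
grip_width: 0.999
grasp_force: 0.0
```

Run:
```python
from h import *
s=arm.state(); p=s["ee_pos"]; print(p,s["joints"],s["t"])
im=[]
for n,w in(("top",(170,150,140,100)),("scene",(270,90,140,150))):
    c=cap(n); i=c["image"]; x,y,a,b=w; im.append(cv2.resize(i[y:y+b,x:x+a],(400,int(400*b/a))))
H=max(i.shape[0] for i in im); cv2.imwrite("pics/a.png",np.hstack([np.pad(i,((0,H-i.shape[0]),(0,0),(0,0))) for i in im]))
```

```text
[0.57895816 0.20490453 0.18549792] [ 2.34742540e-01  2.95255287e-01 -1.37148266e-01  1.13785496e+00
  4.50369085e-04  1.80231270e+00] 2.05
```

View pics/a.png

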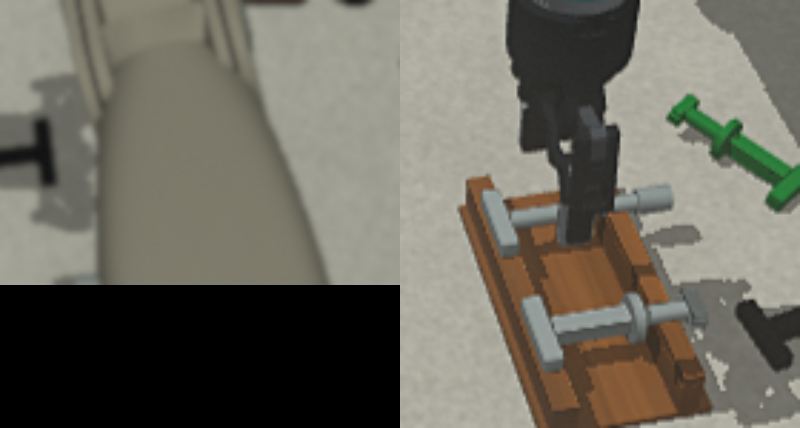

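drive_tool --pt "0 0 0 -5 0" --pt "0 0 0 -9 0" --pt "0 0 0 -12 0" --pt "0 0 0 -13.6 0" --pt "0 0 0 -13.6 0" --pt "1 0 0 -13.6 0" --pt "1 0 0 -13.6 0" --pt "1 0 0 -13.6 0"

```text
t: 2.95
ee_pos: [0.5793, 0.2017, 0.0522]
ee_rot: [[0.001, 1.0, 0.003], [1.0, -0.001, -0.0], [-0.0, 0.003, -1.0]]
force: [-0.7, -1.6, 4.0]
grip_width: 0.729
grasp_force: 66.2
```

drive_tool --pt "1 0 0 0 0" --pt "1 0 0 0 0" --pt "1 0 0 0 0" --pt "1 0 0 0 0"

```text
t: 3.35
ee_pos: [0.5793, 0.2017, 0.0522]
ee_rot: [[0.001, 1.0, 0.003], [1.0, -0.001, -0.001], [-0.001, 0.003, -1.0]]
force: [-1.1, -2.8, 6.3]
grip_width: 0.727
grasp_force: 66.5
```

drive_tool --pt "1 0 0.2 2 0" --pt "1 0 1 4.5 0" --pt "1 0 2.5 7 0" --pt "1 0 4 9 0" --pt "1 0 5 11 0" --pt "1 0 5 13 0"

```text
t: 3.95
ee_pos: [0.5773, 0.2532, 0.1802]
ee_rot: [[-0.001, 1.0, -0.001], [1.0, 0.001, 0.0], [0.0, -0.001, -1.0]]
force: [-0.2, -0.6, -4.3]
grip_width: 0.723
grasp_force: 66.9
```

Run:
```python
from h import *
s=arm.state(); print(s["ee_pos"],s["torque"],s["force"])
c=cap("scene"); cv2.imwrite("pics/b.png",cv2.resize(c["image"][60:240,270:450],(600,600)))
```

```text
[0.57725577 0.25319353 0.18016686] [-0.25673412 -0.03974463  0.0175117 ] [-0.16926438 -0.5776074  -4.34683334]
```

View pics/b.png

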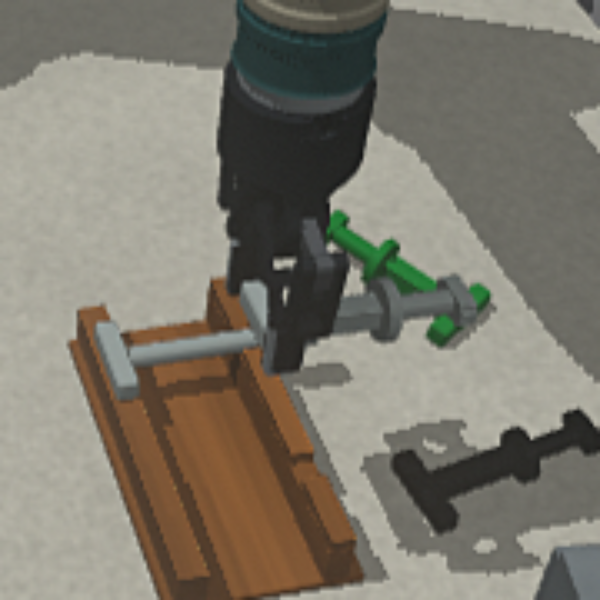

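drive_tool --pt "0.4 0 0 2 0" --pt "0.4 0 0 2 0" --pt "0.4 0 0 2 0"

```text
t: 4.3
ee_pos: [0.5779, 0.2519, 0.1993]
ee_rot: [[0.001, 1.0, -0.0], [1.0, -0.001, -0.0], [-0.0, -0.0, -1.0]]
force: [-0.3, 0.5, -5.0]
grip_width: 0.727
grasp_force: 67.1
```

drive_tool --pt "0.31 0 0 0 0" --pt "0.31 0 0 0 0"

```text
t: 4.5
ee_pos: [0.5771, 0.2516, 0.1983]
ee_rot: [[0.001, 1.0, -0.003], [1.0, -0.001, -0.001], [-0.001, -0.003, -1.0]]
force: [-0.3, 1.1, -4.8]
grip_width: 0.725
grasp_force: 67.2
```

drive_tool --pt "0.29 0 0 0 0" --pt "0.29 0 0 0 0"

```text
t: 4.7
ee_pos: [0.5778, 0.252, 0.1994]
ee_rot: [[0.001, 1.0, -0.001], [1.0, -0.001, -0.0], [-0.0, -0.001, -1.0]]
force: [-0.8, 0.5, -4.6]
grip_width: 0.725
grasp_force: 67.2
```

drive_tool --pt "0.283 0 0 0 0"

```text
t: 4.8
ee_pos: [0.578, 0.252, 0.1998]
ee_rot: [[0.001, 1.0, -0.0], [1.0, -0.001, -0.0], [-0.0, -0.0, -1.0]]
force: [0.7, -0.8, -4.6]
grip_width: 0.723
grasp_force: 67.2
```

Run:
```python
from h import *
c=cap("top"); im=cv2.imread("pics/top0.png").astype(int)
for v in range(120,231,20):
    row=im[v,318:350].sum(1); g=np.diff(row); print(v,row[8:24].tolist(),ray(c,330,v,.058)[:2].round(4),ray(c,340,v,.058)[:2].round(4))
```

```text
120 [292, 293, 292, 292, 287, 278, 250, 238, 291, 364, 401, 408, 408, 407, 407, 408] [ 0.7862 -0.0021] [ 0.7855 -0.0279]
140 [300, 298, 301, 298, 296, 278, 240, 241, 320, 384, 407, 410, 410, 411, 411, 411] [ 7.332e-01 -5.000e-04] [ 0.7325 -0.0261]
160 [295, 295, 295, 295, 286, 261, 237, 274, 344, 382, 380, 364, 357, 355, 353, 342] [0.6807 0.0012] [ 0.6801 -0.0243]
180 [293, 294, 289, 290, 276, 243, 247, 320, 385, 404, 408, 408, 407, 404, 404, 404] [0.6288 0.0028] [ 0.6282 -0.0226]
200 [295, 299, 296, 290, 266, 233, 259, 335, 390, 409, 410, 409, 404, 404, 404, 406] [0.5774 0.0044] [ 0.5769 -0.0208]
220 [297, 298, 296, 284, 247, 234, 297, 370, 407, 416, 416, 411, 407, 407, 408, 410] [0.5266 0.006 ] [ 0.5261 -0.0191]
```

drive_tool --pt "1 -2.8 -8 0 70" --pt "1 -2.8 -8 0 70" --pt "1 -2.8 -8 0 70" --pt "1 -2.8 -8 0 70" --pt "1 -2.8 -8 0 70" --pt "1 -2.8 -8 0 70" --pt "1 -2.8 -8 0 70" --pt "1 -2.8 -8 0 70"

```text
t: 5.65
ee_pos: [0.5505, 0.1722, 0.2004]
ee_rot: [[-0.934, 0.357, 0.001], [0.357, 0.934, 0.001], [-0.001, 0.001, -1.0]]
force: [-0.4, -0.6, -4.2]
grip_width: 0.724
grasp_force: 67.5
```

drive_tool --pt "1 0 0 0 108" --pt "1 0 0 0 108" --pt "1 0 0 0 108" --pt "1 0 0 0 108" --pt "1 0 0 0 108" --pt "1 0 0 0 108" --pt "1 0 0 0 108" --pt "1 0 0 0 108"

```text
t: 6.45
ee_pos: [0.5505, 0.1725, 0.2005]
ee_rot: [[-0.671, -0.741, 0.001], [-0.741, 0.671, 0.002], [-0.002, 0.0, -1.0]]
force: [-0.6, -0.5, -4.9]
grip_width: 0.725
grasp_force: 67.5
```

drive_tool --pt "1 0 0 -4 40" --pt "1 0 0 -8 40" --pt "1 0 0 -12 40" --pt "1 0 0 -14 40" --pt "1 0 0 -15 40" --pt "1 0 0 -15 40"

```text
t: 7.05
ee_pos: [0.5486, 0.1722, 0.0482]
ee_rot: [[-0.044, -0.999, -0.004], [-0.999, 0.044, 0.001], [-0.001, 0.004, -1.0]]
force: [-0.0, -0.7, -3.5]
grip_width: 0.729
grasp_force: 67.7
```

drive_tool --pt "1 0 -2.5 -0.3 0" --pt "1 0 -4.4 -0.3 0" --pt "1 0 -4.8 -0.3 0" --pt "1 0 -5 -0.3 0" --pt "1 0 -5 -0.3 0"

```text
t: 7.55
ee_pos: [0.551, 0.1248, 0.0485]
ee_rot: [[-0.045, -0.999, 0.002], [-0.999, 0.045, 0.007], [-0.007, -0.002, -1.0]]
force: [-0.6, 6.5, -4.5]
grip_width: 0.728
grasp_force: 67.6
```

drive_tool --pt "1 0 -0.4 0.2 0" --pt "1 0 -0.6 0.7 0" --pt "1 0 -0.6 1.2 0" --pt "1 0 -0.6 1.2 0"

```text
t: 7.95
ee_pos: [0.5509, 0.1225, 0.0611]
ee_rot: [[-0.043, -0.999, 0.002], [-0.999, 0.043, 0.015], [-0.015, -0.002, -1.0]]
force: [-0.5, 15.0, -4.4]
grip_width: 0.726
grasp_force: 68.7
```

Run:
```python
from h import *
s=arm.state(); print(s["ee_pos"],s["torque"],s["force"])
c=cap("scene"); cv2.imwrite("pics/c.png",cv2.resize(c["image"][90:270,150:330],(600,600)))
```

```text
[0.55092603 0.12248424 0.06106703] [ 3.49891438  0.16026718 -0.28193511] [-0.52218771 14.9637236  -4.42312635]
```

View pics/c.png

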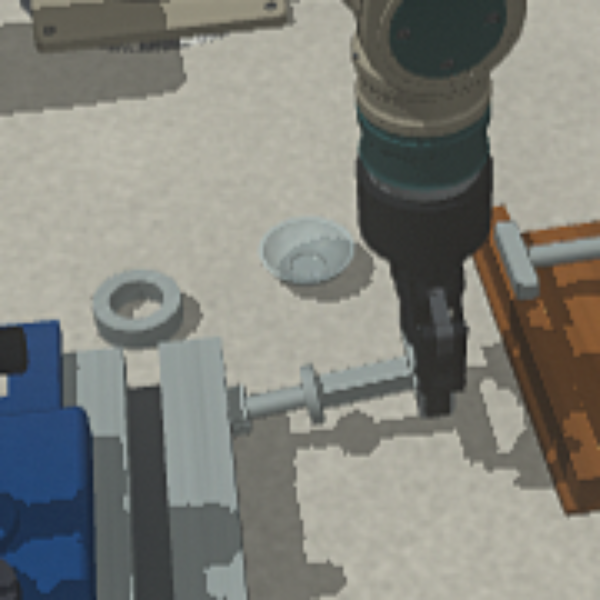

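drive_tool --pt "1 0 0 1 0" --pt "1 0 0 2 0" --pt "1 0 -0.2 3 0" --pt "1 0 -0.5 3.9 0" --pt "1 0 -1 4.8 0" --pt "1 0 -1.5 5.7 0" --pt "1 0 -1.5 5.7 0"

```text
t: 8.7
ee_pos: [0.5509, 0.101, 0.118]
ee_rot: [[-0.045, -0.999, 0.002], [-0.999, 0.045, 0.001], [-0.002, -0.002, -1.0]]
force: [-0.9, 5.7, -3.1]
grip_width: 0.725
grasp_force: 66.5
```

Run:
```python
from h import *
c=cap("scene"); cv2.imwrite("pics/d.png",cv2.resize(c["image"][90:270,150:330],(600,600)))
```

```text
(no output)
```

View pics/d.png

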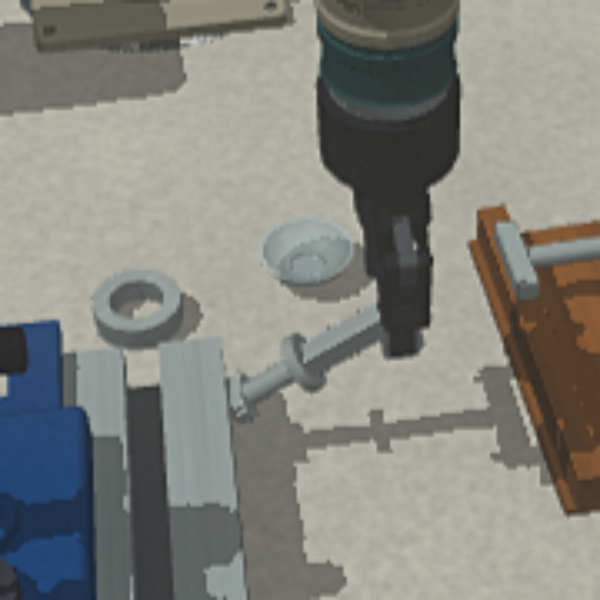

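drive_tool --pt "1 0 -0.7 1.2 0" --pt "1 0 -1.5 2.4 0" --pt "1 0 -3 3.6 0" --pt "1 0 -5 4.5 0" --pt "1 0 -7 5.1 0" --pt "1 0 -8.6 5.4 0" --pt "1 0 -9.2 5.4 0" --pt "1 0 -9.2 5.4 0"

```text
t: 9.55
ee_pos: [0.5507, 0.008, 0.1704]
ee_rot: [[-0.046, -0.999, 0.002], [-0.999, 0.046, -0.0], [0.0, -0.002, -1.0]]
force: [1.0, 2.6, -3.0]
grip_width: 0.711
grasp_force: 65.4
```

Run:
```python
from h import *
s=arm.state();print(s["torque"])
c=cap("scene"); cv2.imwrite("pics/e.png",cv2.resize(c["image"][90:270,120:300],(600,600)))
```

```text
[ 0.94662129 -0.33404972  0.04217372]
```

View pics/e.png

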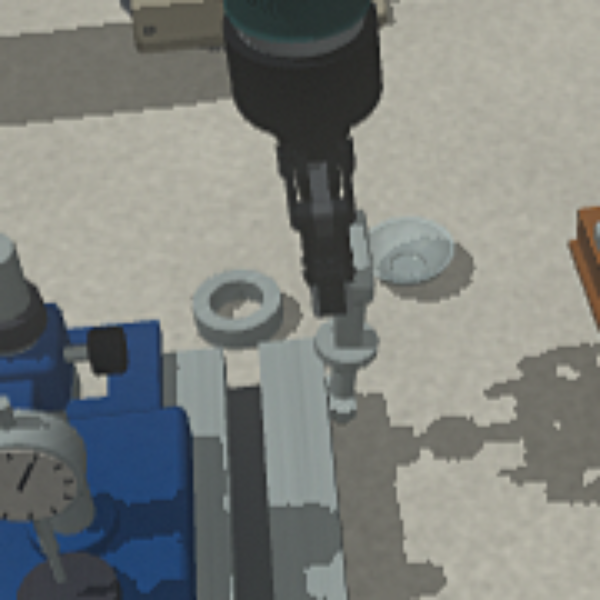

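Run:
```python
from h import *
c=cap("scene"); P=c["pose"]
def rx(u,v,x):
    d=P[:3,:3]@np.array([(u-c["cx"])/c["fx"],(v-c["cy"])/c["fy"],1]); o=P[:3,3]; return (o+d*(x-o[0])/d[0]).round(4)
for n,a,b,x in(("footbot",342,412,.559),("collarL",315,340,.551),("collarR",378,343,.551),("neckL",332,385,.551),("neckR",357,385,.551),("shankL",335,320,.559),("shankR",366,320,.559),("bar near-end right top",372,262,.583),("bar near-end right bottom",372,300,.583)): print(n,rx(120+a*.3,90+b*.3,x))
cv2.imwrite("pics/f.png",cv2.resize(c["image"][140:225,195:265],(700,850),interpolation=cv2.INTER_CUBIC)[:600])
```

```text
footbot [0.559  0.0076 0.0464]
collarL [ 0.551  -0.003   0.1039]
collarR [0.551  0.0337 0.0937]
neckL [0.551  0.0038 0.0632]
neckR [0.551  0.0188 0.0599]
shankL [0.559  0.0095 0.1261]
shankR [0.559  0.0272 0.1225]
bar near-end right top [0.583  0.0313 0.1901]
bar near-end right bottom [0.583  0.0295 0.1617]
```

View pics/f.png

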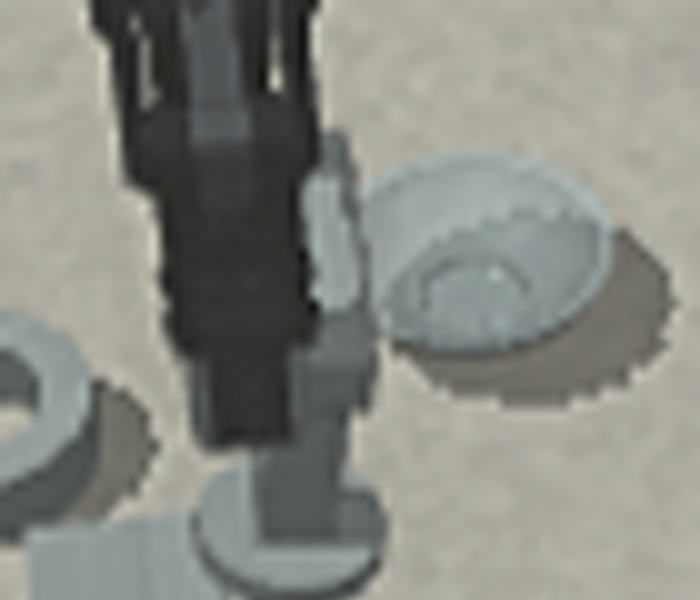

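drive_tool --pt "1 0 0.3 1 0" --pt "1 -1 0.3 3 0" --pt "1 -2.5 0.3 5 0" --pt "1 -3.3 -2 5 0" --pt "1 -3.3 -5 5 0" --pt "1 -3.3 -8 5 0" --pt "1 -3.3 -10 5 0" --pt "1 -3.3 -11 5 0"

```text
t: 10.45
ee_pos: [0.5164, -0.1027, 0.2201]
ee_rot: [[-0.045, -0.999, -0.002], [-0.999, 0.045, -0.003], [0.003, 0.002, -1.0]]
force: [-0.3, 0.5, -4.9]
grip_width: 0.713
grasp_force: 66.4
```

drive_tool --pt "1 0 -2 0 0" --pt "1 0 -3.2 0 0" --pt "1 0 -3.5 0 0" --pt "1 0 -3.5 0 0"

```text
t: 10.85
ee_pos: [0.5169, -0.1357, 0.2199]
ee_rot: [[-0.044, -0.999, -0.001], [-0.999, 0.044, 0.0], [-0.0, 0.001, -1.0]]
force: [-0.7, -0.6, -5.3]
grip_width: 0.713
grasp_force: 66.8
```

Run:
```python
from h import *
s=arm.state();print(s["ee_pos"],s["grip_width"])
c=cap("scene"); cv2.imwrite("pics/g_full.png",c["image"]); cv2.imwrite("pics/g.png",cv2.resize(c["image"][130:230,80:200],(720,600),interpolation=cv2.INTER_CUBIC))
for p in ((.518,-.139,.072),(.518,-.139,.095)): print(proj(c,p))
```

```text
[ 0.51686998 -0.13568367  0.21994156] 0.7125682567837404
[146.10771042 201.13769804]
[143.89046321 193.21319365]
```

View pics/g.png

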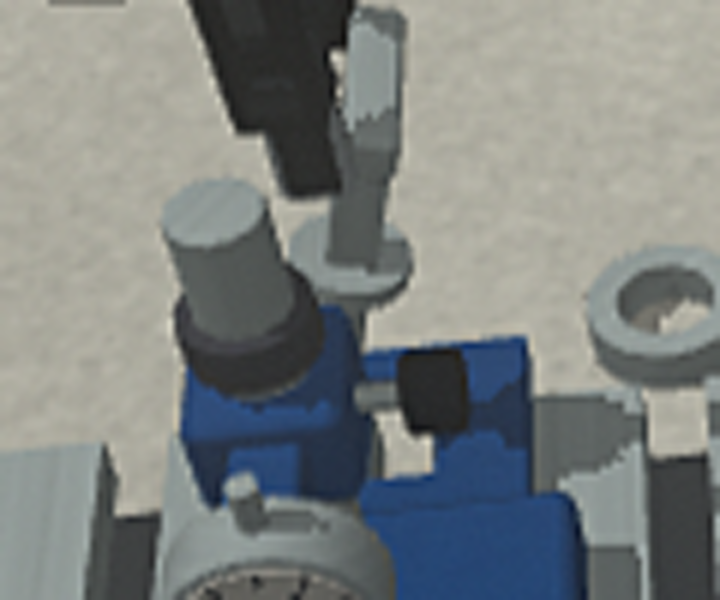

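```bash
cat >> h.py <<'E'
def rx(c,u,v,x):
    P=c["pose"]; d=P[:3,:3]@np.array([(u-c["cx"])/c["fx"],(v-c["cy"])/c["fy"],1]); o=P[:3,3]; return (o+d*(x-o[0])/d[0]).round(4)
E
python3 - <<'E'
from h import *
c=cap("scene")
for n,a,b,x in(("collarL",288,262,.517),("collarR",412,268,.517),("neckR",367,320,.517),("neckL?",318,308,.517),("shankL",330,262,.525),("shankR",378,270,.525),("shank top L",345,150,.525),("shank top R",390,152,.525),("bar near top R",405,105,.549),("bar near top L",345,105,.549),("bar far top R",405,20,.485)): print(n,rx(c,80+a/6,130+b/6,x))
E
```

```text
collarL [ 0.517  -0.1576  0.1511]
collarR [ 0.517  -0.1213  0.1415]
neckR [ 0.517  -0.1391  0.1216]
neckL? [ 0.517  -0.1528  0.1298]
shankL [ 0.525  -0.1439  0.156 ]
shankR [ 0.525  -0.1304  0.15  ]
shank top L [ 0.525  -0.1306  0.2002]
shank top R [ 0.525  -0.1179  0.1972]
bar near top R [ 0.549  -0.1073  0.2345]
bar near top L [ 0.549  -0.1237  0.2373]
bar far top R [ 0.485  -0.109   0.2146]
```

Run:
```python
from h import *
c=cap("scene"); i=cv2.imread("pics/g_full.png").astype(int)
m=(i[...,0]-i[...,2]>40)
for v in (187,189,191,194,200,205): 
    us=np.where(m[v,140:175])[0]+140; print(v,us.max(),ray(c,us.max()+.5,v,.072).round(4))
us=np.where(m[170:200,160])[0]+170; print("near edge",ray(c,160,us.min()-.5,.072).round(4))
```

```text
187 167 [ 0.4865 -0.0948  0.072 ]
189 167 [ 0.4923 -0.0952  0.072 ]
191 167 [ 0.498  -0.0955  0.072 ]
194 163 [ 0.505 -0.104  0.072]Traceback (most recent call last):
  File "<stdin>", line 5, in <module>
    return umr_maximum(a, axis, None, out, keepdims, initial, where)
ValueError: zero-size array to reduction operation maximum which has no identity
```

drive_tool --pt "1 0.1 0.6 0 0" --pt "1 0.1 1.2 -0.5 0" --pt "1 0.1 1.2 -1.5 0" --pt "1 0.1 1.2 -2.5 0" --pt "1 0.1 1.2 -3.2 0" --pt "1 0.1 1.2 -3.8 0"

```text
t: 11.6
ee_pos: [0.5174, -0.1238, 0.1807]
ee_rot: [[-0.044, -0.999, -0.002], [-0.999, 0.044, 0.0], [-0.0, 0.002, -1.0]]
force: [-0.1, 1.6, -5.0]
grip_width: 0.717
grasp_force: 66.7
```

drive_tool --pt "1 0 -0.4 -0.3 0" --pt "1 0 -0.8 -0.6 0" --pt "1 0 -1.2 -0.8 0" --pt "1 0 -1.2 -0.8 0"

```text
t: 12.0
ee_pos: [0.5184, -0.1352, 0.1785]
ee_rot: [[-0.044, -0.999, 0.002], [-0.999, 0.044, 0.003], [-0.003, -0.002, -1.0]]
force: [-6.9, 7.0, 18.6]
grip_width: 0.715
grasp_force: 69.2
```

```bash
cat > m.py <<'E'
from h import *
# bolt in scene view: light-grey steel; shank left/right edges per row, on plane x
def edges(rows,x=.525,u0=110,u1=165):
    c=cap("scene"); i=c["image"].astype(int)
    for v in rows: print(v," ".join("%d/%d"%(i[v,u].sum()//3,i[v,u,0]-i[v,u,2]) for u in range(u0,u1)))
E
python3 - <<'E'
from m import *
edges(range(146,200,6),u0=125,u1=160)
E
```

```text
146 84/7 85/4 89/6 61/3 52/2 54/3 55/2 49/1 44/-1 43/-2 43/-1 43/-1 45/0 45/-1 46/0 44/0 42/-4 36/-1 53/2 182/-15 176/-14 169/-14 169/-12 169/-14 169/-14 171/-16 170/-12 171/-13 172/-15 171/-15 172/-15 174/-14 173/-14 173/-14 174/-14
152 53/1 52/0 53/1 53/0 48/0 42/-1 44/0 45/-2 44/-2 43/-1 45/-1 48/0 45/-1 43/0 45/0 44/-2 39/-4 36/-2 169/7 159/8 156/5 156/6 156/7 121/5 100/3 95/2 94/0 176/-15 176/-13 176/-12 176/-15 175/-13 173/-14 170/-13 167/-15
158 44/-1 45/-1 46/-1 46/-1 45/-1 44/-1 44/-1 43/0 45/-2 44/0 43/-1 44/-2 44/-1 46/2 30/-1 122/-8 178/-16 139/-5 149/7 151/7 149/7 149/5 148/7 148/6 155/8 115/5 113/-4 179/-14 176/-13 171/-13 170/-13 173/-13 175/-14 171/-14 171/-14
164 39/-1 41/-3 44/1 46/1 44/0 44/0 46/-1 46/-1 44/0 46/1 43/0 43/1 45/-1 43/-1 42/-2 30/-1 104/-8 150/0 151/7 149/7 151/7 151/8 151/6 153/5 143/7 94/6 143/-11 174/-14 173/-14 173/-14 171/-12 168/-12 166/-12 167/-12 170/-14
170 78/3 73/-1 59/-3 58/-2 69/-2 50/0 40/-2 41/-1 42/0 45/-1 44/-1 42/1 43/-1 43/-1 40/0 84/4 81/3 63/3 95/3 107/2 106/3 106/4 106/3 107/5 108/5 88/5 144/-11 177/-13 175/-15 177/-14 174/-14 172/-12 175/-12 176/-14 174/-13
176 83/1 79/2 78/3 62/3 47/2 46/0 69/3 64/3 43/0 44/0 43/1 45/0 44/1 44/0 43/-1 41/-1 53/1 81/4 82/4 76/2 82/3 83/2 81/2 80/4 74/2 77/5 185/-17 177/-15 170/-12 172/-13 175/-14 172/-13 173/-14 173/-14 169/-14
182 81/3 84/3 78/3 51/2 52/2 53/4 51/1 45/-2 49/9 57/38 56/35 54/51 94/22 161/-15 159/-2 141/11 151/9 82/5 81/2 82/3 84/2 84/4 84/3 82/3 78/3 87/4 153/5 153/-6 164/-11 169/-16 172/-14 172/-14 171/-11 170/-13 172/-13
188 47/2 50/0 48/1 48/2 49/2 47/1 48/0 47/-3 49/12 60/41 59/38 60/39 52/31 47/23 52/29 153/2 148/5 83/2 79/3 80/4 84/3 82/4 76/4 51/2 50/2 53/2 57/2 42/1 41/2 31/1 42/-4 42/15 75/77 74/73 74/68
194 56/0 62/-1 64/7 82/7 69/29 59/41 57/38 57/40 57/40 57/40 57/40 58/39 51/29 44/27 80/11 88/8 89/3 91/3 92/3 93/5 102/5 48/2 36/2 40/3 42/2 42/2 41/1 41/1 41/2 41/1 41/3 40/0 38/-3 56/35 57/36
```

drive_tool --pt "1 0 0 0.4 0" --pt "1 -0.1 0.4 0.4 0" --pt "1 -0.1 0.4 0.4 0"

```text
t: 12.35
ee_pos: [0.5177, -0.1316, 0.1785]
ee_rot: [[-0.044, -0.999, 0.002], [-0.999, 0.044, 0.001], [-0.001, -0.002, -1.0]]
force: [0.6, 1.9, -0.2]
grip_width: 0.713
grasp_force: 68.5
```

drive_tool --pt "1 0 0 -0.3 0" --pt "1 0 0 -0.6 0" --pt "1 0 0 -0.9 0" --pt "1 0 0 -0.9 0"

```text
t: 12.75
ee_pos: [0.5195, -0.13, 0.1766]
ee_rot: [[-0.043, -0.999, 0.007], [-0.999, 0.043, 0.005], [-0.005, -0.007, -1.0]]
force: [-8.8, 12.3, 36.3]
grip_width: 0.713
grasp_force: 68.2
```

drive_tool --pt "1 -0.1 0 1 0" --pt "1 -0.1 0 1.3 0" --pt "1 -0.1 0 1.3 0"

```text
t: 13.05
ee_pos: [0.5162, -0.1321, 0.1816]
ee_rot: [[-0.044, -0.999, 0.0], [-0.999, 0.044, -0.0], [0.0, -0.0, -1.0]]
force: [1.0, 1.5, -4.4]
grip_width: 0.711
grasp_force: 69.2
```

```bash
cat > m.py <<'E'
from h import *
def edges(rows,u0,u1,x):
    c=cap("scene"); i=c["image"].astype(int).sum(2)/3
    for v in rows:
        d=np.diff(i[v,u0:u1]); k=np.where(abs(d)>14)[0]
        print(v," ".join("%d(%+d;%.4f,%.4f)"%(u0+q+1,d[q],*rx(c,u0+q+.5,v,x)[1:]) for q in k))
E
python3 - <<'E'
from m import *
s=arm.state(); print(s["ee_pos"],s["force"])
edges(range(150,204,3),132,162,.525)
E
```

```text
[ 0.51624789 -0.13209701  0.18157154] [ 0.99263029  1.49250374 -4.37589848]
150 144(+82;-0.1181,0.2100) 145(+45;-0.1164,0.2097) 149(-37;-0.1096,0.2085) 151(-17;-0.1062,0.2080) 152(-18;-0.1044,0.2077) 153(+95;-0.1027,0.2074)
153 141(+21;-0.1245,0.2040) 142(+44;-0.1228,0.2037) 144(+50;-0.1194,0.2031) 152(-65;-0.1057,0.2007) 153(+100;-0.1040,0.2004)
156 141(-21;-0.1259,0.1970) 142(+165;-0.1242,0.1967) 143(-18;-0.1225,0.1964) 144(-17;-0.1208,0.1961) 152(-68;-0.1069,0.1936) 153(+100;-0.1052,0.1933)
159 142(-16;-0.1255,0.1896) 143(+139;-0.1238,0.1893) 151(-14;-0.1100,0.1868) 152(-35;-0.1082,0.1865) 153(+80;-0.1065,0.1862)
162 143(+130;-0.1252,0.1821) 151(-26;-0.1113,0.1796) 152(-29;-0.1095,0.1793) 153(+79;-0.1078,0.1790)
165 142(+29;-0.1283,0.1752) 144(+85;-0.1248,0.1746) 145(-63;-0.1231,0.1743) 153(+87;-0.1090,0.1717)
168 141(+17;-0.1315,0.1682) 142(+27;-0.1297,0.1679) 145(+34;-0.1245,0.1669) 153(+73;-0.1104,0.1643)
171 133(-37;-0.1469,0.1635) 142(+38;-0.1312,0.1605) 151(-16;-0.1152,0.1575) 152(+54;-0.1135,0.1571) 153(+53;-0.1117,0.1568)
174 133(-48;-0.1484,0.1560) 134(-39;-0.1467,0.1557)
[... 562 characters left out ...]
0.1229) 142(-32;-0.1385,0.1221) 143(-35;-0.1367,0.1218) 151(+19;-0.1222,0.1188) 156(+25;-0.1130,0.1170) 157(+36;-0.1112,0.1166) 160(-29;-0.1057,0.1155)
189 140(+100;-0.1437,0.1149) 146(-49;-0.1328,0.1127) 147(-75;-0.1310,0.1123) 157(+38;-0.1126,0.1086)
192 141(+53;-0.1435,0.1065) 143(+15;-0.1398,0.1058) 144(+25;-0.1380,0.1054) 146(-86;-0.1343,0.1046) 147(-20;-0.1325,0.1042) 158(+37;-0.1121,0.1000) 161(-18;-0.1065,0.0989)
195 139(+69;-0.1487,0.0992) 146(-58;-0.1358,0.0965) 147(-18;-0.1340,0.0961)
198 140(+18;-0.1485,0.0905) 142(+17;-0.1448,0.0898) 147(-35;-0.1355,0.0878)
201 141(+52;-0.1482,0.0818) 142(+20;-0.1464,0.0814) 147(-21;-0.1371,0.0794) 148(-31;-0.1352,0.0790) 158(+16;-0.1164,0.0749)
```

Run:
```python
from h import *
c=cap("scene")
for z in (.215,.225,.235): print(z,proj(c,(.485,-.107,z)).round(1),proj(c,(.549,-.107,z)).round(1))
print("obs g far",80+402/6,130+15/6,"near",80+405/6,130+115/6)
# profiles down the bar now
i=c["image"].astype(int).sum(2)//3
for u in (146,148,150): print(u,i[128:192,u].tolist())
for z in (.18,.19,.2): print(z,proj(c,(.484,-.111,z)).round(1),proj(c,(.548,-.111,z)).round(1))
```

```text
0.215 [148.5 133.1] [149.8 155.9]
0.225 [147.5 128.8] [148.7 151.6]
0.235 [146.5 124.4] [147.6 147.3]
obs g far 147.0 132.5 near 147.5 149.16666666666666
146 [170, 168, 167, 172, 173, 173, 170, 169, 170, 170, 168, 174, 174, 176, 173, 174, 175, 167, 130, 105, 101, 117, 155, 152, 151, 151, 149, 149, 150, 149, 150, 148, 150, 149, 149, 150, 155, 144, 98, 106, 107, 106, 87, 85, 83, 85, 81, 78, 86, 84, 85, 85, 85, 83, 83, 84, 85, 84, 83, 85, 103, 110, 57, 61]
148 [164, 165, 173, 177, 175, 171, 169, 169, 172, 166, 164, 168, 171, 170, 170, 168, 169, 172, 156, 97, 97, 97, 115, 150, 147, 146, 147, 146, 146, 145, 146, 147, 147, 148, 148, 153, 141, 98, 103, 104, 106, 106, 89, 85, 84, 83, 81, 77, 85, 83, 81, 84, 84, 84, 83, 82, 83, 84, 84, 77, 49, 32, 38, 39]
150 [172, 169, 171, 177, 179, 174, 171, 173, 172, 167, 165, 169, 171, 170, 169, 165, 172, 174, 157, 94, 101, 101, 118, 154, 150, 146, 145, 148, 147, 146, 147, 146, 147, 149, 151, 139, 97, 103, 103, 105, 107, 109, 93, 83, 85, 82, 76, 69, 79, 78, 77, 77, 77, 78, 79, 82, 83, 83, 85, 80, 48, 36, 38, 41]
0.18 [149.8 147.4] [151.1 170.3]
0.19 [148.8 143.4] [150.1 166.3]
0.2 [147.8 139.3] [149.  162.1]
```

drive_tool --pt "1 0 0 0.5 0" --pt "1 -1.1 0 0.5 0" --pt "1 -2.1 -0.1 0.5 0" --pt "1 -2.1 -0.1 0.5 0" --pt "1 -2.1 -0.1 -0.3 0" --pt "1 -2.1 -0.1 -0.8 0" --pt "1 -2.1 -0.1 -1.2 0"

```text
t: 13.85
ee_pos: [0.5015, -0.1326, 0.1776]
ee_rot: [[-0.043, -0.999, 0.017], [-0.999, 0.043, 0.002], [-0.003, -0.016, -1.0]]
force: [-2.6, 11.3, 39.8]
grip_width: 0.711
grasp_force: 71.6
```

drive_tool --pt "1 0 0 1 0" --pt "1 0 0 1.5 0" --pt "1 0 0 1.5 0" --pt "1 0 0 1.5 0"

```text
t: 14.25
ee_pos: [0.5002, -0.1339, 0.1877]
ee_rot: [[-0.043, -0.999, 0.013], [-0.999, 0.043, -0.001], [0.001, -0.013, -1.0]]
force: [8.6, 2.0, -2.4]
grip_width: 0.708
grasp_force: 70.3
```

Run:
```python
from h import *
s=arm.state(); print(s["ee_pos"],s["force"])
c=cap("scene","h1"); i=c["image"].astype(int).sum(2)//3
print("cols from row 120")
for u in (142,144,146,148,150): print(u,i[120:200,u].tolist())
print("rows from col 125")
for v in range(150,200,4): print(v,i[v,122:165].tolist())
c=cap("top","h2")
```

```text
[ 0.50024761 -0.1338769   0.18774094] [ 8.58968614  2.00923955 -2.36258184]
cols from row 120
142 [112, 115, 117, 116, 111, 135, 183, 177, 176, 179, 184, 167, 117, 107, 52, 34, 29, 28, 32, 36, 71, 108, 106, 108, 107, 124, 153, 148, 149, 152, 155, 153, 156, 158, 159, 157, 158, 163, 144, 67, 80, 74, 75, 80, 81, 80, 81, 81, 79, 84, 88, 86, 85, 84, 84, 81, 82, 82, 81, 79, 89, 124, 149, 147, 133, 87, 91, 98, 113, 103, 86, 101, 104, 98, 84, 90, 123, 157, 156, 141]
144 [107, 107, 109, 106, 101, 126, 178, 172, 167, 168, 170, 174, 174, 169, 169, 176, 178, 174, 162, 114, 95, 118, 156, 152, 150, 148, 149, 148, 148, 149, 149, 148, 148, 149, 149, 156, 143, 96, 100, 105, 107, 91, 87, 84, 85, 81, 73, 88, 85, 83, 85, 85, 84, 84, 84, 84, 84, 84, 86, 84, 77, 100, 151, 149, 141, 105, 85, 80, 75, 87, 94, 105, 105, 94, 78, 73, 94, 138, 180, 171]
146 [111, 109, 109, 105, 129, 178, 173, 171, 168, 166, 167, 170, 172, 172, 169, 169, 171, 173, 160, 106, 94, 96, 115, 150, 146, 146, 145, 145, 148, 147, 147, 147, 147, 148, 150, 139, 95, 100, 102, 104, 109, 93, 85, 88, 83, 80, 78, 87, 87, 88, 88, 85, 84, 85, 84, 
[... 2677 characters left out ...]
9, 49, 51, 50, 51, 49, 48, 48, 47, 56, 60, 59, 59, 54, 50, 47, 63, 91, 91, 88, 85, 85, 66, 33, 35, 37, 38, 40, 41, 41, 43, 38, 34, 72, 77, 77, 78, 80, 80, 74, 73]
190 [47, 47, 47, 52, 51, 61, 65, 75, 64, 58, 58, 59, 58, 56, 57, 54, 47, 62, 61, 86, 86, 91, 94, 97, 52, 37, 41, 43, 43, 41, 41, 43, 42, 43, 41, 37, 56, 57, 58, 57, 57, 58, 59]
194 [67, 64, 66, 65, 65, 82, 82, 82, 82, 65, 62, 81, 79, 70, 64, 52, 46, 62, 87, 89, 84, 83, 78, 80, 72, 37, 38, 41, 40, 41, 42, 40, 41, 42, 41, 38, 46, 57, 58, 57, 56, 59, 58]
198 [69, 69, 67, 65, 64, 61, 59, 59, 59, 57, 58, 57, 54, 53, 51, 51, 49, 47, 36, 128, 156, 178, 180, 167, 156, 165, 75, 34, 53, 57, 45, 43, 44, 54, 55, 46, 56, 54, 55, 56, 56, 54, 55]
```

Run:
```python
from h import *
import glob
a=cv2.imread("pics/scene0.png"); b=cv2.imread("pics/h1.png"); g=cv2.imread("pics/g_full.png")
c=cap("scene")
for n,(x,y,w,h) in dict(dial=(105,210,40,40),foot=(140,205,45,60),col=(105,160,30,30),plate=(180,250,60,90)).items():
    t=a[y:y+h,x:x+w]
    for nm,q in(("g",g),("h1",b)):
        r=cv2.matchTemplate(q[y-12:y+h+12,x-12:x+w+12],t,cv2.TM_CCOEFF_NORMED); _,s,_,l=cv2.minMaxLoc(r); print(n,nm,round(s,3),l[0]-12,l[1]-12)
print(proj(c,(.65,-.14,.09))-proj(c,(.64,-.14,.09)),proj(c,(.7,-.14,.2))-proj(c,(.69,-.14,.2)))
```

```text
dial g 0.999 0 0
dial h1 0.926 0 -4
foot g 0.975 0 0
foot h1 0.967 0 -3
col g 0.876 0 0
col h1 0.717 0 -3
plate g 0.999 0 0
plate h1 0.977 0 -3
[0.16649182 4.31329048] [0.0851466  4.79986133]
```

drive_tool --pt "1 0.6 0.3 0 0" --pt "1 0.8 0.7 0 0" --pt "1 0.8 0.7 0 0"

```text
t: 14.7
ee_pos: [0.5032, -0.1257, 0.185]
ee_rot: [[-0.043, -0.999, 0.0], [-0.999, 0.043, -0.0], [0.0, -0.0, -1.0]]
force: [3.4, 1.1, -2.9]
grip_width: 0.71
grasp_force: 68.7
```

drive_tool --pt "1 0 0 -0.5 0" --pt "1 0 0 -0.9 0" --pt "1 0 0 -1.2 0" --pt "1 0 0 -1.2 0"

```text
t: 15.1
ee_pos: [0.5039, -0.1247, 0.176]
ee_rot: [[-0.044, -0.999, 0.003], [-0.999, 0.044, 0.003], [-0.003, -0.003, -1.0]]
force: [-2.0, 6.3, 15.3]
grip_width: 0.713
grasp_force: 68.4
```

drive_tool --pt "1 0 0.3 0 0" --pt "1 0 0.5 0 0"

```text
t: 15.3
ee_pos: [0.5037, -0.1204, 0.175]
ee_rot: [[-0.044, -0.999, 0.002], [-0.999, 0.044, 0.001], [-0.001, -0.002, -1.0]]
force: [0.7, 3.3, 6.6]
grip_width: 0.71
grasp_force: 67.0
```

drive_tool --pt "1 0 0.3 0 0" --pt "1 0 0.5 0 0"

```text
t: 15.5
ee_pos: [0.5036, -0.116, 0.1737]
ee_rot: [[-0.044, -0.999, 0.002], [-0.999, 0.044, -0.001], [0.001, -0.002, -1.0]]
force: [2.1, 0.0, 0.3]
grip_width: 0.706
grasp_force: 65.5
```

drive_tool --pt "1 0 0 -0.4 0" --pt "1 0 0 -0.6 0"

```text
t: 15.7
ee_pos: [0.5047, -0.1131, 0.1711]
ee_rot: [[-0.043, -0.999, 0.005], [-0.999, 0.043, 0.008], [-0.008, -0.004, -1.0]]
force: [-4.4, 14.2, 30.6]
grip_width: 0.712
grasp_force: 62.7
```

Run:
```python
from h import *
s=arm.state(); print(s["ee_pos"],s["force"],s["torque"])
c=cap("scene","i1"); i=c["image"].astype(int).sum(2)//3
for v in range(140,200,4): print(v,i[v,132:166].tolist())
for u in (148,151): print(u,i[125:200,u].tolist())
```

```text
[ 0.50470336 -0.11308621  0.17112212] [-4.35747235 14.2332563  30.55809681] [ 3.23351398  1.14456243 -0.14089678]
140 [161, 50, 40, 44, 38, 81, 81, 79, 79, 84, 62, 44, 43, 46, 49, 42, 42, 43, 45, 46, 45, 40, 26, 115, 182, 175, 171, 170, 170, 168, 167, 166, 166, 165]
144 [48, 47, 52, 51, 64, 87, 85, 84, 82, 83, 75, 50, 50, 50, 51, 45, 46, 43, 46, 45, 43, 46, 41, 27, 120, 164, 169, 179, 180, 179, 176, 175, 175, 178]
148 [187, 70, 36, 42, 42, 45, 54, 51, 51, 53, 54, 51, 43, 43, 42, 43, 42, 44, 44, 46, 46, 43, 36, 63, 158, 115, 116, 115, 99, 100, 102, 94, 116, 174]
152 [166, 183, 80, 35, 40, 44, 43, 46, 46, 48, 44, 47, 45, 43, 45, 43, 43, 46, 45, 47, 39, 86, 117, 117, 150, 148, 143, 141, 140, 139, 139, 120, 114, 177]
156 [176, 177, 183, 136, 42, 40, 44, 44, 44, 44, 43, 45, 44, 43, 46, 44, 44, 46, 44, 41, 44, 49, 153, 120, 153, 148, 143, 142, 140, 139, 138, 125, 114, 177]
160 [173, 170, 168, 175, 191, 59, 35, 44, 45, 44, 45, 45, 45, 46, 46, 47, 45, 42, 45, 45, 42, 38, 81, 117, 159, 147, 144, 142, 141, 141, 139, 125, 110, 177]
164 [166, 165, 167, 166, 172, 189, 56, 34, 39, 45, 45, 45, 44, 
[... 1235 characters left out ...]
, 114, 51, 35, 37, 38, 40, 39, 38, 38, 39, 39, 36, 51, 57, 56, 55, 58, 56, 57, 58]
148 [44, 46, 42, 42, 42, 43, 41, 41, 41, 42, 42, 42, 42, 42, 42, 42, 40, 43, 45, 46, 44, 42, 44, 42, 45, 43, 44, 43, 43, 44, 44, 44, 44, 45, 48, 45, 47, 48, 48, 47, 45, 45, 46, 45, 45, 46, 43, 44, 45, 42, 41, 81, 126, 123, 117, 120, 124, 123, 105, 84, 39, 34, 38, 40, 41, 39, 39, 40, 38, 38, 36, 35, 34, 47, 69]
151 [46, 46, 42, 44, 43, 45, 45, 44, 43, 43, 43, 43, 43, 45, 46, 46, 44, 45, 45, 45, 45, 47, 46, 46, 47, 46, 49, 47, 45, 45, 44, 41, 43, 43, 43, 45, 44, 45, 42, 44, 44, 43, 43, 44, 45, 45, 44, 43, 47, 45, 50, 74, 88, 83, 83, 81, 82, 84, 86, 78, 37, 41, 42, 40, 42, 40, 41, 41, 41, 38, 39, 40, 33, 57, 135]
```

drive_tool --pt "1 0 0 0.8 0" --pt "1 0 -0.6 1.4 0" --pt "1 0 -1.2 1.7 0" --pt "1 0 -1.8 1.9 0" --pt "1 0 -2.4 2.0 0" --pt "1 0 -2.4 2.0 0"

```text
t: 16.35
ee_pos: [0.5025, -0.1402, 0.1864]
ee_rot: [[-0.045, -0.999, -0.001], [-0.999, 0.045, 0.002], [-0.002, 0.001, -1.0]]
force: [3.4, 1.6, -5.7]
grip_width: 0.706
grasp_force: 74.6
```

```bash
cat > q.py <<'E'
from h import *
import sys
s=arm.state(); print(s["ee_pos"],s["force"])
c=cap("scene",sys.argv[1]); i=c["image"].astype(int).sum(2)//3
a,b=int(sys.argv[2]),int(sys.argv[3])
for v in range(136,200,4): print(v,i[v,a:b].tolist())
E
python3 q.py j1 126 164
```

```text
[ 0.50253506 -0.14023253  0.18636026] [ 3.41642583  1.6021265  -5.72130077]
136 [53, 53, 46, 41, 40, 41, 40, 44, 44, 42, 43, 39, 29, 106, 177, 168, 166, 168, 170, 170, 171, 171, 171, 167, 172, 172, 170, 171, 170, 167, 167, 166, 165, 167, 172, 173, 173, 172]
140 [42, 43, 43, 41, 44, 44, 44, 45, 45, 43, 43, 39, 33, 70, 131, 133, 130, 130, 132, 132, 127, 160, 173, 173, 171, 169, 167, 168, 169, 173, 174, 172, 171, 170, 171, 170, 166, 167]
144 [42, 41, 42, 41, 42, 41, 47, 44, 45, 42, 40, 39, 25, 165, 157, 152, 153, 155, 117, 118, 94, 65, 175, 173, 170, 168, 172, 177, 174, 170, 166, 169, 173, 175, 177, 176, 174, 173]
148 [41, 42, 43, 42, 42, 43, 42, 43, 45, 27, 185, 190, 159, 149, 152, 151, 149, 148, 146, 154, 119, 67, 179, 174, 170, 167, 167, 169, 168, 168, 167, 168, 169, 170, 169, 169, 170, 171]
152 [43, 44, 43, 44, 43, 44, 43, 43, 44, 41, 28, 88, 150, 150, 151, 151, 150, 149, 147, 155, 106, 81, 173, 172, 172, 168, 168, 172, 173, 175, 173, 172, 170, 167, 164, 165, 165, 164]
156 [46, 46, 46, 45, 48, 45, 44, 43, 42, 46, 38, 107, 154, 152, 152, 151, 153, 140, 139, 145, 92, 88, 181, 176, 173
[... 1070 characters left out ...]
145, 175, 174, 173, 171, 170, 169, 171, 173, 173]
184 [48, 48, 49, 50, 46, 47, 47, 47, 59, 59, 58, 55, 46, 52, 157, 152, 148, 149, 148, 150, 154, 138, 136, 137, 137, 106, 55, 71, 125, 94, 107, 111, 108, 84, 83, 66, 65, 65]
188 [50, 47, 46, 46, 49, 55, 60, 59, 58, 59, 59, 55, 48, 49, 42, 83, 84, 79, 79, 86, 44, 39, 40, 42, 41, 42, 40, 41, 42, 42, 39, 51, 76, 57, 56, 55, 55, 55]
192 [69, 55, 56, 57, 58, 58, 58, 58, 57, 57, 58, 52, 44, 85, 107, 106, 105, 104, 106, 113, 69, 37, 39, 39, 41, 40, 41, 39, 42, 42, 40, 38, 52, 57, 56, 57, 57, 58]
196 [78, 77, 78, 78, 77, 75, 75, 74, 73, 64, 58, 51, 48, 46, 38, 109, 99, 92, 81, 79, 84, 44, 32, 38, 38, 38, 38, 39, 40, 38, 38, 36, 52, 56, 55, 56, 56, 57]
```

drive_tool --pt "1 0.3 -0.4 0 0" --pt "1 0.3 -0.7 0 0" --pt "1 0.3 -0.7 -0.4 0" --pt "1 0.3 -0.7 -0.8 0"

```text
t: 16.8
ee_pos: [0.5061, -0.1464, 0.1805]
ee_rot: [[-0.044, -0.999, 0.0], [-0.999, 0.044, 0.001], [-0.001, -0.0, -1.0]]
force: [-5.5, 6.7, 22.6]
grip_width: 0.712
grasp_force: 76.3
```

drive_tool --pt "1 0 0 0.6 0" --pt "1 0 0.25 0.7 0" --pt "1 0 0.25 0.3 0" --pt "1 0 0.25 0 0" --pt "1 0 0.25 -0.2 0"

```text
t: 17.3
ee_pos: [0.5072, -0.1443, 0.1802]
ee_rot: [[-0.044, -0.999, 0.003], [-0.999, 0.044, 0.0], [-0.0, -0.003, -1.0]]
force: [-5.2, 6.7, 22.5]
grip_width: 0.711
grasp_force: 76.0
```

```bash
cat > ax.py <<'E'
from h import *
import sys
s=arm.state(); print(s["ee_pos"].round(4),s["force"].round(1))
c=cap("scene"); g=cv2.GaussianBlur(c["image"],(1,1),0).astype(int).sum(2)/3
a,b=int(sys.argv[1]),int(sys.argv[2])
L=[];R=[]
for v in range(a,b):
    row=g[v,128:175]; d=np.diff(row)
    k=[j for j in range(len(d)) if d[j]>25]  # bright bench right of dark shank
    m=[j for j in range(len(row)) if 70<row[j]<92]
    # longest run of shank grey
    runs=[];st=None
    for j in range(len(row)+1):
        ok=j<len(row) and 70<row[j]<96
        if ok and st is None: st=j
        if not ok and st is not None: runs.append((j-st,st,j)); st=None
    w,p,q=max(runs); print(v,128+p,128+q,(256+p+q)/2-.5)
for x in(.49,.505,.52): print("slot centre",x,[proj(c,(x,-.1385-.05*(x-.518)+dy,z)).round(1).tolist() for z in(.06,.072) for dy in(-.001,0)])
E
python3 ax.py 158 200
```

```text
[ 0.5072 -0.1443  0.1802] [-5.2  6.7 22.5]
158 145 146 145.0
159 145 146 145.0
160 145 146 145.0
161 136 137 136.0
162 135 137 135.5
163 145 147 145.5
164 145 147 145.5
165 135 138 136.0
166 135 138 136.0
167 144 146 144.5
168 135 146 140.0
169 136 146 140.5
170 136 147 141.0
171 136 147 141.0
172 137 147 141.5
173 137 147 141.5
174 137 148 142.0
175 139 148 143.0
176 139 148 143.0
177 139 147 142.5
178 139 147 142.5
179 139 147 142.5
180 138 151 144.0
181 139 149 143.5
182 139 149 143.5
183 140 148 143.5
184 140 153 146.0
185 159 167 162.5
186 157 167 161.5
187 158 167 162.0
188 158 167 162.0
189 158 163 160.0
190 166 167 166.0
191 139 140 139.0
192 139 140 139.0
193 144 145 144.0
194 140 147 143.0
195 128 135 131.0
196 128 135 131.0
197 171 175 172.5
198 143 148 145.0
199 143 148 145.0
slot centre 0.49 [[147.2, 195.2], [147.7, 195.2], [146.1, 191.2], [146.6, 191.1]]
slot centre 0.505 [[147.1, 200.5], [147.6, 200.5], [146.0, 196.5], [146.5, 196.4]]
slot centre 0.52 [[147.0, 205.9], [147.5, 205.9], [145.8, 201.9], [146.3, 201.8]]
```

drive_tool --pt "1 0 0 0.6 0" --pt "1 0 0.4 0.9 0" --pt "1 0 0.4 0.8 0"

```text
t: 17.65
ee_pos: [0.5061, -0.1402, 0.185]
ee_rot: [[-0.044, -0.999, 0.0], [-0.999, 0.044, -0.0], [0.0, -0.0, -1.0]]
force: [0.9, 2.9, -3.1]
grip_width: 0.708
grasp_force: 74.7
```

```bash
python3 ax.py 162 186
```

```text
[ 0.5061 -0.1402  0.185 ] [ 0.9  2.9 -3.1]
162 136 138 136.5
163 136 140 137.5
164 137 140 138.0
165 137 147 141.5
166 137 147 141.5
167 138 147 142.0
168 138 147 142.0
169 138 148 142.5
170 138 146 141.5
171 139 148 143.0
172 138 148 142.5
173 140 148 143.5
174 140 148 143.5
175 140 148 143.5
176 140 149 144.0
177 140 149 144.0
178 140 149 144.0
179 140 153 146.0
180 140 149 144.0
181 140 149 144.0
182 140 149 144.0
183 141 143 141.5
184 153 156 154.0
185 157 167 161.5
slot centre 0.49 [[147.2, 195.2], [147.7, 195.2], [146.1, 191.2], [146.6, 191.1]]
slot centre 0.505 [[147.1, 200.5], [147.6, 200.5], [146.0, 196.5], [146.5, 196.4]]
slot centre 0.52 [[147.0, 205.9], [147.5, 205.9], [145.8, 201.9], [146.3, 201.8]]
```

drive_tool --pt "1 0 0.3 0 0" --pt "1 0 0.6 0 0" --pt "1 0 0.6 0 0"

```text
t: 18.0
ee_pos: [0.5058, -0.1343, 0.1846]
ee_rot: [[-0.044, -0.999, -0.001], [-0.999, 0.044, -0.001], [0.001, 0.001, -1.0]]
force: [0.8, 1.0, -5.3]
grip_width: 0.712
grasp_force: 73.9
```

```bash
python3 ax.py 170 184
```

```text
[ 0.5058 -0.1343  0.1846] [ 0.8  1.  -5.3]
170 142 149 145.0
171 142 150 145.5
172 139 150 144.0
173 142 150 145.5
174 142 150 145.5
175 142 150 145.5
176 142 150 145.5
177 142 150 145.5
178 142 150 145.5
179 142 155 148.0
180 142 151 146.0
181 142 150 145.5
182 142 150 145.5
183 155 156 155.0
slot centre 0.49 [[147.2, 195.2], [147.7, 195.2], [146.1, 191.2], [146.6, 191.1]]
slot centre 0.505 [[147.1, 200.5], [147.6, 200.5], [146.0, 196.5], [146.5, 196.4]]
slot centre 0.52 [[147.0, 205.9], [147.5, 205.9], [145.8, 201.9], [146.3, 201.8]]
```

drive_tool --pt "1 0 0.3 0 0" --pt "1 0 0.3 -0.4 0" --pt "1 0 0.3 -0.8 0" --pt "1 0 0.3 -1 0"

```text
t: 18.45
ee_pos: [0.5071, -0.1307, 0.1777]
ee_rot: [[-0.044, -0.999, 0.003], [-0.999, 0.044, 0.002], [-0.002, -0.003, -1.0]]
force: [-4.7, 6.6, 18.7]
grip_width: 0.709
grasp_force: 74.1
```

drive_tool --pt "1 0 0 0.8 0" --pt "1 0 -0.8 1.2 0" --pt "1 0 -1.6 1.2 0" --pt "1 0 -2.2 1.2 0" --pt "1 0 -2.6 1.2 0" --pt "1 0 -2.6 1.2 0"

```text
t: 19.05
ee_pos: [0.5059, -0.1582, 0.1866]
ee_rot: [[-0.045, -0.999, -0.001], [-0.999, 0.045, -0.0], [0.0, 0.001, -1.0]]
force: [-0.1, 2.2, -4.1]
grip_width: 0.711
grasp_force: 65.6
```

```bash
python3 ax.py 160 186; python3 q.py k1 124 160 | sed -n 2,9p
```

```text
[ 0.5059 -0.1582  0.1866] [-0.1  2.2 -4.1]
160 137 139 137.5
161 136 139 137.0
162 136 139 137.0
163 136 140 137.5
164 136 140 137.5
165 128 140 133.5
166 130 140 134.5
167 128 141 134.0
168 128 141 134.0
169 128 141 134.0
170 133 141 136.5
171 133 141 136.5
172 133 142 137.0
173 133 142 137.0
174 134 142 137.5
175 134 143 138.0
176 134 143 138.0
177 133 143 137.5
178 138 149 143.0
179 138 145 141.0
180 139 145 141.5
181 139 148 143.0
182 140 146 142.5
183 165 167 165.5
184 159 161 159.5
185 157 167 161.5
slot centre 0.49 [[147.2, 195.2], [147.7, 195.2], [146.1, 191.2], [146.6, 191.1]]
slot centre 0.505 [[147.1, 200.5], [147.6, 200.5], [146.0, 196.5], [146.5, 196.4]]
slot centre 0.52 [[147.0, 205.9], [147.5, 205.9], [145.8, 201.9], [146.3, 201.8]]
136 [43, 40, 40, 37, 30, 116, 173, 171, 169, 164, 158, 155, 160, 164, 166, 167, 167, 164, 165, 169, 169, 169, 169, 170, 169, 167, 170, 171, 170, 170, 170, 167, 165, 166, 165, 166]
140 [42, 41, 41, 40, 38, 26, 118, 175, 171, 170, 172, 171, 167, 163, 163, 165, 166, 170, 169, 169, 170, 172, 171, 170, 169, 171, 170, 168, 167, 167, 168, 172, 173
[... 375 characters left out ...]
, 26, 169, 174, 127, 140, 154, 153, 151, 152, 151, 160, 97, 74, 68, 182, 175, 169, 168, 166, 168, 164, 163, 165, 166, 169, 170, 167, 167, 171, 174, 174, 172, 172, 168, 164]
156 [43, 41, 26, 158, 163, 152, 109, 153, 153, 152, 153, 159, 101, 71, 67, 163, 173, 169, 167, 166, 165, 167, 173, 176, 173, 172, 174, 169, 167, 168, 170, 169, 172, 171, 167, 167]
160 [73, 35, 79, 49, 141, 145, 147, 94, 96, 99, 98, 100, 101, 74, 92, 63, 166, 175, 170, 173, 173, 166, 166, 170, 171, 169, 166, 169, 169, 169, 169, 171, 175, 177, 176, 176]
164 [75, 76, 79, 80, 72, 98, 105, 107, 109, 107, 107, 106, 95, 75, 80, 80, 64, 165, 175, 169, 169, 172, 173, 172, 172, 173, 172, 170, 167, 169, 172, 170, 167, 163, 165, 167]
```

drive_tool --pt "1 0 -0.5 0 0" --pt "1 0 -0.9 -0.2 0" --pt "1 0 -0.9 -0.5 0" --pt "1 0 -0.9 -0.8 0"

```text
t: 19.55
ee_pos: [0.5068, -0.1668, 0.1798]
ee_rot: [[-0.044, -0.999, 0.002], [-0.999, 0.044, -0.001], [0.001, -0.002, -1.0]]
force: [0.9, 3.2, -1.3]
grip_width: 0.708
grasp_force: 65.5
```

drive_tool --pt "1 0 0 -0.4 0" --pt "1 0 0.2 -0.5 0"

```text
t: 19.75
ee_pos: [0.5061, -0.1643, 0.1735]
ee_rot: [[-0.044, -0.999, 0.0], [-0.999, 0.044, 0.0], [-0.0, -0.0, -1.0]]
force: [0.5, 3.7, -3.9]
grip_width: 0.703
grasp_force: 65.8
```

```bash
python3 ax.py 164 190
```

```text
[ 0.5061 -0.1643  0.1735] [ 0.5  3.7 -3.9]
164 135 137 135.5
165 134 137 135.0
166 134 137 135.0
167 134 138 135.5
168 134 139 136.0
169 134 139 136.0
170 134 139 136.0
171 129 140 134.0
172 131 140 135.0
173 132 140 135.5
174 132 141 136.0
175 133 141 136.5
176 133 141 136.5
177 134 141 137.0
178 138 142 139.5
179 138 142 139.5
180 139 143 140.5
181 139 143 140.5
182 139 144 141.0
183 140 149 144.0
184 140 145 142.0
185 140 145 142.0
186 157 167 161.5
187 158 167 162.0
188 158 167 162.0
189 158 167 162.0
slot centre 0.49 [[147.2, 195.2], [147.7, 195.2], [146.1, 191.2], [146.6, 191.1]]
slot centre 0.505 [[147.1, 200.5], [147.6, 200.5], [146.0, 196.5], [146.5, 196.4]]
slot centre 0.52 [[147.0, 205.9], [147.5, 205.9], [145.8, 201.9], [146.3, 201.8]]
```

drive_tool --pt "1 0 0.1 -0.5 0" --pt "1 0 0.3 -1 0" --pt "1 0 0.3 -1.2 0"

```text
t: 20.1
ee_pos: [0.5055, -0.1609, 0.1611]
ee_rot: [[-0.044, -0.999, -0.001], [-0.999, 0.044, 0.001], [-0.001, 0.001, -1.0]]
force: [0.4, 3.7, -2.7]
grip_width: 0.705
grasp_force: 67.0
```

drive_tool --pt "1 0 0.2 -0.4 0" --pt "1 0 0.3 -0.8 0" --pt "1 0 0.3 -1.0 0"

```text
t: 20.4
ee_pos: [0.5057, -0.1582, 0.1514]
ee_rot: [[-0.044, -0.999, -0.001], [-0.999, 0.044, 0.0], [-0.0, 0.001, -1.0]]
force: [0.1, 2.4, -3.3]
grip_width: 0.703
grasp_force: 67.6
```

```bash
python3 ax.py 166 196
```

```text
[ 0.5057 -0.1582  0.1514] [ 0.1  2.4 -3.3]Traceback (most recent call last):
  File "ax.py", line 17, in <module>
    w,p,q=max(runs); print(v,128+p,128+q,(256+p+q)/2-.5)
          ~~~^^^^^^
ValueError: max() iterable argument is empty
```

drive_tool --pt "1 0 0.1 -0.3 0" --pt "1 0 0.1 -0.6 0" --pt "1 0 0.1 -0.6 0"

```text
t: 20.75
ee_pos: [0.5064, -0.1585, 0.1477]
ee_rot: [[-0.044, -0.999, 0.001], [-0.999, 0.044, -0.003], [0.003, -0.001, -1.0]]
force: [-3.3, 1.9, 4.2]
grip_width: 0.707
grasp_force: 68.3
```

drive_tool --pt "0 0 0 0 0" --pt "0 0 0 0 0" --pt "0 0 0 0 0" --pt "0 0 0 0 0" --pt "0 0 0 4 0" --pt "0 0 0 8 0" --pt "0 0 0 8 0"

```text
t: 21.45
ee_pos: [0.51, -0.1593, 0.2323]
ee_rot: [[-0.044, -0.999, 0.011], [-0.999, 0.044, -0.005], [0.005, -0.011, -1.0]]
force: [0.2, -0.2, 0.8]
grip_width: 0.995
grasp_force: 0.0
```

```bash
python3 q.py l1 120 166
python3 - <<'E'
from h import *
c=cap("scene")
for n,p in dict(bartopnear=(.544,-.14,.154),bartopfar=(.48,-.137,.154),collar=(.512,-.1385,.08)).items(): print(n,proj(c,p).round(1))
i=cv2.imread("pics/l1.png").astype(int).sum(2)//3
for u in (134,137,140,143): print(u,i[140:205,u].tolist())
E
```

```text
[ 0.50999498 -0.15934748  0.23226088] [ 0.22877476 -0.19615841  0.78175328]
136 [170, 167, 170, 165, 161, 160, 161, 163, 163, 163, 165, 169, 168, 164, 158, 156, 160, 164, 166, 167, 166, 164, 166, 169, 170, 170, 169, 170, 169, 168, 170, 171, 168, 170, 170, 167, 165, 165, 163, 166, 170, 171, 172, 171, 173, 173]
140 [174, 169, 164, 164, 163, 164, 165, 163, 167, 167, 166, 165, 165, 167, 167, 167, 162, 162, 163, 165, 166, 169, 170, 168, 171, 172, 171, 169, 169, 170, 170, 169, 166, 167, 168, 172, 172, 170, 170, 168, 170, 168, 166, 166, 165, 165]
144 [155, 170, 165, 164, 163, 168, 168, 162, 162, 164, 165, 164, 163, 166, 167, 168, 164, 164, 166, 166, 166, 167, 164, 163, 165, 168, 166, 166, 166, 169, 170, 168, 172, 175, 174, 168, 164, 168, 172, 173, 175, 175, 172, 172, 172, 177]
148 [68, 92, 169, 164, 163, 165, 168, 172, 167, 165, 164, 164, 165, 163, 162, 168, 169, 168, 166, 165, 163, 163, 164, 173, 170, 166, 164, 167, 171, 170, 168, 166, 165, 167, 167, 166, 166, 166, 168, 169, 169, 167, 168, 169, 171, 170]
152 [82, 73, 90, 167, 162, 162, 162, 162, 162, 165, 170, 166, 162, 167, 169, 170, 168,
[... 3079 characters left out ...]
57, 56, 57, 56, 57, 56, 56, 54, 52, 54, 52, 52, 53, 53, 51, 50, 51, 51, 53, 52, 52, 52, 51]
140 [166, 169, 169, 166, 166, 166, 165, 161, 163, 163, 170, 174, 172, 169, 171, 171, 164, 136, 124, 120, 121, 120, 119, 118, 116, 113, 112, 110, 107, 106, 103, 101, 100, 99, 96, 93, 87, 86, 87, 85, 80, 84, 86, 88, 87, 73, 64, 60, 45, 43, 64, 104, 108, 106, 89, 69, 45, 43, 40, 37, 35, 36, 41, 42, 45]
143 [168, 171, 164, 159, 163, 164, 165, 167, 173, 172, 172, 170, 168, 169, 168, 165, 167, 166, 168, 173, 177, 176, 179, 177, 175, 178, 177, 177, 178, 173, 171, 173, 178, 165, 116, 105, 62, 65, 69, 70, 77, 83, 87, 86, 85, 84, 83, 84, 82, 81, 86, 102, 104, 95, 82, 72, 80, 107, 157, 152, 154, 142, 96, 79, 74]
```

drive_tool --pt "0 0 1.75 0 0" --pt "0 0 1.75 0 0" --pt "0 0 1.75 -3 0" --pt "0 0 1.75 -6 0" --pt "0 0 1.75 -8 0" --pt "0 0 1.75 -9 0" --pt "0 0 1.75 -9 0"

```text
t: 22.25
ee_pos: [0.5042, -0.1394, 0.1337]
ee_rot: [[-0.044, -0.999, -0.005], [-0.999, 0.044, 0.002], [-0.001, 0.005, -1.0]]
force: [0.2, 1.3, -1.0]
grip_width: 0.996
grasp_force: 0.0
```

drive_tool --pt "1 0 0 0.3 0" --pt "1 0 0 0.3 0" --pt "1 0 0 0.3 0" --pt "1 0 0 0.3 0" --pt "1 0 0 0.3 0"

```text
t: 22.75
ee_pos: [0.5074, -0.1406, 0.141]
ee_rot: [[-0.044, -0.999, 0.003], [-0.999, 0.044, -0.002], [0.002, -0.003, -1.0]]
force: [-1.0, 0.3, 7.6]
grip_width: 0.734
grasp_force: 67.3
```

drive_tool --pt "1 0.1 0.25 0 0" --pt "1 0.2 0.25 -0.3 0" --pt "1 0.2 0.25 -0.5 0" --pt "1 0.2 0.25 -0.5 0"

```text
t: 23.15
ee_pos: [0.5095, -0.1402, 0.1408]
ee_rot: [[-0.045, -0.999, 0.003], [-0.999, 0.045, -0.008], [0.008, -0.004, -1.0]]
force: [-10.9, -1.1, 32.5]
grip_width: 0.73
grasp_force: 70.1
```

drive_tool --pt "0 0 0 0.2 0" --pt "0 0 0 0.2 0" --pt "0 0 0 0.2 0" --pt "0 0 0 0.2 0" --pt "0 0 0 4 0" --pt "0 0 0 8 0" --pt "0 0 0 8.5 0"

```text
t: 23.85
ee_pos: [0.5111, -0.1385, 0.2237]
ee_rot: [[-0.044, -0.999, 0.008], [-0.999, 0.044, -0.003], [0.003, -0.008, -1.0]]
force: [0.7, 0.1, 0.3]
grip_width: 1.002
grasp_force: 0.0
```

Run:
```python
from h import *
c=cap("scene","n1"); i=c["image"].astype(int).sum(2)//3
for u in (136,138,140): print(u,i[145:200,u].tolist())
for v in (158,162,166,170,174,178,182,186,190): print(v,i[v,126:156].tolist())
a=cv2.imread("pics/scene0.png")
for n,(x,y,w,h) in dict(dial=(105,210,40,40),foot=(150,215,30,40),knob=(143,185,18,20)).items():
    t=a[y:y+h,x:x+w]; r=cv2.matchTemplate(c["image"][y-12:y+h+12,x-12:x+w+12],t,cv2.TM_CCOEFF_NORMED)
    _,s,_,l=cv2.minMaxLoc(r); px,py=l
    sub=lambda f,m,g:(f-g)/(2*(f-2*m+g))
    print(n,round(s,3),px-12,py-12+sub(r[py-1,px],r[py,px],r[py+1,px]))
```

```text
136 [170, 168, 166, 172, 170, 172, 175, 173, 174, 175, 169, 147, 148, 153, 161, 155, 153, 152, 151, 151, 152, 151, 152, 152, 154, 152, 153, 153, 152, 153, 152, 155, 150, 111, 54, 54, 59, 61, 61, 62, 62, 59, 61, 60, 60, 60, 60, 58, 59, 60, 63, 62, 60, 55, 52]
138 [168, 167, 164, 167, 165, 166, 165, 170, 176, 176, 171, 172, 166, 149, 153, 152, 153, 152, 153, 153, 152, 152, 152, 152, 152, 152, 152, 152, 153, 154, 155, 156, 160, 163, 156, 118, 73, 45, 48, 50, 52, 51, 51, 51, 52, 52, 49, 47, 45, 46, 49, 48, 49, 51, 50]
140 [166, 165, 163, 163, 164, 170, 175, 173, 169, 172, 171, 170, 160, 134, 124, 121, 121, 120, 120, 119, 116, 114, 113, 110, 107, 106, 104, 102, 101, 99, 96, 94, 89, 88, 86, 85, 80, 84, 86, 87, 83, 68, 66, 58, 47, 45, 71, 105, 108, 104, 84, 58, 43, 43, 39]
158 [43, 48, 47, 48, 43, 42, 39, 55, 78, 69, 153, 146, 149, 142, 134, 152, 170, 168, 165, 164, 164, 168, 171, 172, 174, 172, 173, 174, 170, 169]
162 [178, 173, 173, 177, 174, 173, 176, 157, 155, 152, 152, 150, 152, 157, 120, 63, 138, 180, 174, 167, 163, 163, 167, 170, 173, 173, 172, 169, 165, 166]
166 [137, 171, 171, 171,
[... 327 characters left out ...]
152, 153, 151, 154, 140, 99, 71, 70, 164, 175, 177, 180, 177, 176, 171, 169, 170, 170, 173, 170, 170]
178 [83, 83, 77, 53, 53, 53, 44, 59, 98, 92, 111, 144, 163, 136, 88, 73, 78, 66, 141, 171, 165, 164, 165, 167, 168, 170, 168, 169, 172, 173]
182 [56, 57, 57, 53, 51, 50, 49, 48, 55, 62, 61, 55, 45, 87, 84, 77, 85, 83, 67, 118, 174, 170, 168, 170, 171, 170, 168, 164, 167, 171]
186 [51, 50, 49, 52, 49, 49, 48, 54, 59, 60, 59, 56, 51, 48, 68, 86, 85, 84, 84, 74, 91, 40, 23, 24, 26, 29, 32, 35, 32, 34]
190 [47, 46, 52, 67, 66, 61, 59, 60, 59, 60, 60, 56, 52, 50, 45, 70, 83, 82, 84, 94, 46, 41, 43, 44, 44, 43, 45, 43, 43, 44]
dial 0.949 0 -2.8431706
foot 0.969 0 -2.4513962
knob 0.862 0 -2.0410526
```

drive_tool --pt "0 0 -0.35 0 0" --pt "0 0 -0.35 -3 0" --pt "0 0 -0.35 -6 0" --pt "0 0 -0.35 -8.0 0" --pt "0 0 -0.35 -8.0 0" --pt "1 0 -0.35 -8.0 0" --pt "1 0 -0.35 -8.0 0" --pt "1 0 -0.35 -8.0 0"

```text
t: 24.7
ee_pos: [0.5086, -0.1411, 0.1397]
ee_rot: [[-0.044, -0.999, 0.001], [-0.999, 0.044, -0.0], [0.0, -0.001, -1.0]]
force: [1.5, 0.3, -2.8]
grip_width: 0.736
grasp_force: 66.8
```

drive_tool --pt "1 0 0 0 0" --pt "1 0 0 0 0"

```text
t: 24.9
ee_pos: [0.5086, -0.1411, 0.1397]
ee_rot: [[-0.044, -0.999, 0.001], [-0.999, 0.044, -0.001], [0.001, -0.001, -1.0]]
force: [0.4, -0.6, -2.0]
grip_width: 0.738
grasp_force: 66.7
```

drive_tool --pt "1 0 0.1 -0.2 -8" --pt "1 0 0.2 -0.2 -16" --pt "1 0 0.2 -0.2 -24" --pt "1 0 0.2 -0.2 -32" --pt "1 0 0.2 -0.2 -40" --pt "1 0 0.2 -0.2 -48"

```text
t: 25.5
ee_pos: [0.507, -0.1392, 0.1397]
ee_rot: [[-0.775, -0.631, -0.002], [-0.631, 0.775, -0.001], [0.002, 0.0, -1.0]]
force: [-7.4, 0.8, 14.7]
grip_width: 0.732
grasp_force: 68.6
```

drive_tool --pt "1 0 0 0 -8" --pt "1 0 0 0 -16" --pt "1 0 0 0 -24" --pt "1 0 0 0 -32" --pt "1 0 0 0 -40" --pt "1 0 0 0 -43" --pt "1 0 0 0 -43" --pt "1 0 0 0 -43"

```text
t: 26.3
ee_pos: [0.5064, -0.1391, 0.1396]
ee_rot: [[-0.998, 0.062, -0.003], [0.062, 0.998, -0.001], [0.003, -0.001, -1.0]]
force: [-7.4, -0.0, 15.1]
grip_width: 0.739
grasp_force: 68.7
```

drive_tool --pt "1 0 0 0.2 0" --pt "1 0.3 0 0.2 0" --pt "1 0.5 0 0.2 0" --pt "1 0.5 0 0.2 0"

```text
t: 26.7
ee_pos: [0.5113, -0.1389, 0.1398]
ee_rot: [[-0.998, 0.061, -0.005], [0.061, 0.998, -0.001], [0.005, -0.001, -1.0]]
force: [-7.9, 0.0, 9.3]
grip_width: 0.732
grasp_force: 68.1
```

drive_tool --pt "0 0 0 0 0" --pt "0 0 0 0 0" --pt "0 0 0 0 0" --pt "0 0 0 0 0" --pt "0 0 0 4 0" --pt "0 0 0 8 0" --pt "0 -4 0 12 0" --pt "0 -8 0 14 0"

```text
t: 27.5
ee_pos: [0.4356, -0.1397, 0.2816]
ee_rot: [[-0.998, 0.06, 0.005], [0.06, 0.998, -0.002], [-0.005, -0.002, -1.0]]
force: [0.3, 0.2, 0.6]
grip_width: 1.0
grasp_force: 0.0
```

drive_tool --pt "0 -4 12 4 0" --pt "0 -4 16 4 0" --pt "0 -4 20 4 0" --pt "0 -4 20 4 0" --pt "0 -4 20 4 0" --pt "0 -4 20 4 0"

```text
t: 28.1
ee_pos: [0.3939, 0.0624, 0.319]
ee_rot: [[-0.998, 0.058, 0.001], [0.058, 0.998, -0.0], [-0.001, -0.0, -1.0]]
force: [-0.1, 0.5, 0.4]
grip_width: 1.001
grasp_force: 0.0
```

Run:
```python
from h import *
s=arm.state(); print(s["t"],s["ee_pos"],s["force"])
c=cap("scene","z1"); a=cv2.imread("pics/scene0.png")
for n,(x,y,w,h) in dict(dial=(105,210,40,40),foot=(150,215,30,40),knob=(143,185,18,20)).items():
    t=a[y:y+h,x:x+w]; r=cv2.matchTemplate(c["image"][y-12:y+h+12,x-12:x+w+12],t,cv2.TM_CCOEFF_NORMED)
    _,q,_,l=cv2.minMaxLoc(r); print(n,round(q,3),l[0]-12,l[1]-12)
t=cap("top","z2"); i=t["image"].astype(int); b,g,r=i[...,0],i[...,1],i[...,2]
for p in((.5125,-.1385,.154),(.5125,-.1065,.154),(.5125,-.1705,.154)): print(proj(t,p).round(1))
m=(g>110)&(abs(b-r)<25)
for v in range(206,240,2): print(v,g[v,368:412].tolist())
bl=(b-r>40); us=np.where(bl[200:245,376])[0]+200; print("near edge",us.max(),ray(t,376,us.max()+.5,.072))
```

```text
28.1 [0.39392094 0.06240129 0.31899246] [-0.07211205  0.4573728   0.41180595]
dial 0.948 0 -3
foot 0.969 0 -2
knob 0.841 0 -2
[396.4 220.4]
[382.5 220.7]
[410.4 220.1]
206 [123, 103, 90, 78, 65, 60, 62, 63, 63, 63, 63, 63, 64, 62, 63, 63, 63, 63, 63, 63, 64, 63, 63, 62, 62, 62, 62, 62, 63, 63, 64, 63, 63, 64, 62, 62, 63, 70, 90, 114, 130, 135, 138, 139]
208 [123, 103, 91, 78, 65, 60, 61, 63, 63, 63, 63, 64, 64, 63, 63, 63, 64, 63, 63, 63, 63, 63, 62, 63, 62, 62, 62, 62, 63, 64, 64, 63, 63, 63, 64, 64, 66, 75, 97, 124, 141, 147, 148, 147]
210 [123, 103, 91, 79, 65, 60, 61, 64, 64, 64, 64, 64, 63, 64, 62, 63, 63, 63, 64, 64, 63, 63, 63, 63, 63, 62, 63, 63, 63, 64, 64, 63, 64, 64, 64, 65, 66, 75, 98, 124, 141, 147, 148, 147]
212 [124, 104, 91, 79, 64, 59, 62, 63, 64, 63, 64, 63, 63, 62, 63, 63, 63, 63, 63, 63, 62, 63, 63, 63, 63, 63, 63, 64, 64, 63, 64, 64, 65, 64, 64, 64, 66, 75, 98, 125, 140, 147, 148, 147]
214 [124, 104, 91, 79, 64, 59, 62, 63, 63, 64, 64, 63, 63, 64, 64, 64, 62, 59, 58, 58, 58, 60, 60, 60, 60, 59, 61, 62, 63, 63, 64, 63, 63, 63, 65, 65, 66, 74, 98, 124, 141, 147, 14
[... 1728 characters left out ...]
87, 76, 65, 63, 64, 63, 64, 64, 64, 64, 64, 65, 64, 67, 76, 88, 97, 98, 96, 94]
234 [146, 141, 124, 95, 70, 60, 62, 64, 64, 64, 64, 63, 63, 62, 64, 64, 67, 72, 75, 74, 71, 71, 70, 69, 66, 63, 61, 62, 63, 63, 64, 64, 65, 64, 65, 64, 65, 74, 97, 122, 136, 136, 128, 123]
236 [118, 115, 106, 87, 67, 61, 62, 63, 64, 64, 64, 63, 63, 63, 62, 63, 63, 63, 64, 64, 64, 63, 63, 63, 64, 64, 64, 64, 64, 64, 63, 63, 64, 64, 64, 66, 67, 77, 102, 131, 147, 152, 153, 155]
238 [101, 105, 102, 91, 78, 72, 72, 71, 70, 68, 69, 68, 68, 69, 69, 69, 68, 70, 76, 80, 82, 81, 79, 77, 75, 75, 76, 77, 77, 76, 74, 72, 71, 72, 72, 72, 74, 84, 106, 131, 145, 151, 153, 155]
near edge 238 [ 0.47696249 -0.10462489  0.072     ]
```

```bash
python3 -c "
from cell import arm
print(arm.close_job())"
```

```text
the job is handed in; nothing more can be done
None
```

The bolt is seated in the lug, turned a quarter turn so its foot lies across the slot, and released. The job is handed in at about 28 s, but it returned no verdict, so a pass is not confirmed. My last measurements put the bolt upright and within about 4 mm of the hole's centre, and the stand shifted about 5 to 8 mm toward the robot (limit 20 mm).

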